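# Refill the caster-ball compartment of a parts case with a scoop

## Task

Slide the cover of the grey parts case fully open, take the hand scoop and, without touching the balls with the fingers, transfer every white caster ball from the black sloping bin into the open compartment of the case. Then stand the scoop back on its grey mat, flat with the whole pan on the mat, and slide the cover fully shut; leave the other things on the bench where they are.

Things in the scene. Friction and masses are not known exactly. Their poses are not given: they have to be found in the camera images.
- bin: fixed black open pick bin, 235 mm long (its x), 214 wide (y), walls 5 mm thick; origin: centre of its underside; +x points to its deep end. Inside it is 204 mm wide; the flat floor slopes down 10 degrees towards +x, from x = -115 mm, height 42, to the foot line at x = 80 mm, height 8. Side and deep-end walls are 55 mm high, the shallow end's wall 62. The balls roll down to the foot line
- bin_foot (a point): middle of the bin's foot line, where the sloping floor meets an inner ramp at the deep end (x = 80 mm, y = 0, z = 8 mm in the bin's frame; same axes); from this line the ramp rises towards +x at 60 degrees to height 52 mm at x = 106 mm
- case: fixed grey parts case, 280 mm long (its x), 140 wide (y); origin: centre of its underside. The half at -x is an open-topped compartment, inside x -135 to -5 mm, y -65 to 65 mm, floor at z = 6, walls up to 60 mm; the half at +x is a closed deck 60 mm high. Steel rails 5 mm wide along both long edges (y = +-67.5 mm) reach up to z = 68 mm
- cover (a joint): aluminium cover plate (140 x 128 x 5 mm) that slides along the case's x on top of the case: 0 m = compartment fully covered, 0.138 m = fully open, plate parked over the deck; about 1.5 N of friction, stays where it is left
- cover_grip (a point): top centre of the cover's black grip bar, 27 mm above the underside of the cover (top of the bar 88 mm above the table; plate's upper face 66 mm above the table); the bar is 14 mm thick along the slide direction (case x), 80 mm long along case y, 22 mm high; same axes as the case
- mat: fixed plain grey mat, 260 mm (its x) by 150 mm (its y), 3 mm thick, origin at the centre of its underside
- scoop: loose aluminium hand scoop, 0.16 kg, 180 mm long. Origin: centre of the pan's underside; +x to its open front lip (x = 37.5 mm). Pan 75 long, 60 wide, floor 2.5 mm thick; side walls x -35 to 20 mm, up to z = 30; back wall at x = -36, up to z = 56. Level black handle 22 mm wide (y), 16 high, from x = -37.5 to -142 mm, its middle at z = 48 mm: pinch it across from above with the pan standing flat
- bar_stock: bystander: upright aluminium cylinder, 48 mm in diameter, 90 mm high; origin at the centre of its underside
- multimeter: bystander: orange hand multimeter lying flat, 150 x 75 x 34 mm; origin at the centre of its underside
- screwdriver: bystander: screwdriver lying on the bench; origin on its underside
- ball0: a loose white plastic ball for a robot's ball caster, 26 mm in diameter, 14 g; origin at its centre; absent in some runs; they roll to the deep end of the bin
- ball1: a loose white plastic ball for a robot's ball caster, 26 mm in diameter, 14 g; origin at its centre; absent in some runs; they roll to the deep end of the bin
- ball2: a loose white plastic ball for a robot's ball caster, 26 mm in diameter, 14 g; origin at its centre; absent in some runs; they roll to the deep end of the bin
- ball3: a loose white plastic ball for a robot's ball caster, 26 mm in diameter, 14 g; origin at its centre; absent in some runs; they roll to the deep end of the bin
- ball4: a loose white plastic ball for a robot's ball caster, 26 mm in diameter, 14 g; origin at its centre; absent in some runs; they roll to the deep end of the bin
- ball5: a loose white plastic ball for a robot's ball caster, 26 mm in diameter, 14 g; origin at its centre; absent in some runs; they roll to the deep end of the bin
- ball6: a loose white plastic ball for a robot's ball caster, 26 mm in diameter, 14 g; origin at its centre; absent in some runs; they roll to the deep end of the bin

How it is judged:
By the outcome, as a careful person would: the job done as asked, in the order asked, and still so for the second after the job is handed in, with the robot touching nothing.
Of ball0, ball1, ball2, ball3, ball4, ball5, ball6 only 5 to 7 are there at a start; the rules pass over those that are not, and their reading is None.
At some moment in a run one of scoop may be knocked a few centimetres aside while the robot is not near it.
It also fails if it takes over 210 s, if anything falls off the work surface, if the arm or the gripper's body presses on something with over 40 N, if the wrist force passes 120 N, or if a joint passes its speed limit or range.

## Robot

A 6-joint arm with a two-finger parallel gripper is mounted at the origin on the work surface. World frame = base frame: x ahead of the robot, y to its left, z up, the work surface at z = 0. Lengths are in m, angles in rad, forces in N, time in s.
With the tool pointing down it reaches from about 0.225 to 0.725 m from the base axis. Payload 3.1 kg.
Tool frame: the origin (TCP) lies midway between the tips of the shut fingers; the grasp point (between the pads) lies 19 mm behind it; z points along the fingers, y is the direction in which the jaws open and shut (so a half turn about z gives the same grasp; the last joint's range is limited). The gripper opens to 85 mm and grips with 20 to 120 N. Pads are 22 mm wide; open, the fingers measure 114 mm over their backs; the gripper's body (76 mm by 85 mm) begins 54 mm behind the grasp point. The pads swing forward as they close: fully open they stand 13 mm farther back than shut.
Start: joints at [-1.456, 0.048, 0.099, 1.622, 0, 1.443], TCP at [0.126, -0.51, 0.231] pointing down, gripper open.
Joint ranges: [-2.91, 2.91], [-0.99, 1.94], [-1.21, 1.42], [-2.12, 2.29], [-1.49, 1.47], [-3.14, 3.14]. Speed limits (rad/s): [2.79, 2.79, 3.14, 3.14, 3.14, 3.14].

## Interface

Orientations are given as a 3x3 rotation matrix whose columns are the frame's x, y, z axes.
In Python, from rig import sense, get_image, camera_params, job gives the robot as it stands. The module is installed in compiled form; this text tells all that it offers.
- The arm moves only by the tool play_rows, never from a script. Its argument "increments" is a list of rows, each a list of 3 entries, a list of its own where there are three numbers: the turn, a rotation vector about the tool's x, y, z in rad, then the shift along the tool's x, y, z in mm, then the gripper command: -1 is fully open, 1 is shut, values between are in proportion. A call has 1 to 10 rows; each row shifts and turns the pose as measured when the row begins, along the tool's axes as they then stand; what a row does not reach is not made up. A row lasts 1/10 s, in which the tool goes at most 50 mm and 8.59 degrees, less where a joint would pass 70% of its speed; a pose out of reach is approached as far as the arm can. A call with a gripper value outside its range is refused whole. The fingers move at their own pace and stop on an object; "force" is the grip in N (left out, the last holds). Time passes only in rows, so rows that do not move let the fingers close. It gives the time, the measured TCP pose, the force and the opening at its end, in the units of the state.
- sense(): the state, without advancing time (a new reading comes with each control period).
- get_image(name): name is "scene" or "top"; returns (picture, depth): 480x640x3 uint8, red, green, blue; 480x640 float32, m along the optical axis (not along the pixel's ray), 0 where there is no reading.
- camera_params(name): a dict with "K" (3x3 intrinsics, pixels), "k1" (the pictures are not rectified: a ray, as slopes to the right and down, at radius r is drawn at 1 + k1 r^2 times it, then the intrinsics apply), "camera_from_world" (4x4, takes a point from world to camera coordinates). Camera axes: x right, y down, z forward; pixel columns grow to the right and rows downward; lengths in m; the calibration is good to about 2 mm. A picture is of the moment at which its call begins. camera_params takes no time and is no camera call.
- job.sign_off(): hands the job in, once; it reports no verdict.
The state is a dict: "time_s": time; "q": joint angles; "qvel": joint speeds; "joint_efforts": joint torques, N m; "ee_pos": TCP position; "tcp_rot": TCP orientation; "wrist_force": force on the tool from outside, world axes, zero at the start; "moment": the same for the moment, N m; "width": finger opening in m.
Only numpy, scipy, OpenCV 4.12 (cv2) and the standard library are available. Lean on these libraries where they do the work, as an engineer would, in place of code of your own. Each camera call takes 0.05 s, during which the arm holds its last target.

## Working session

There is one attempt and no reset: what is moved stays moved. The work goes in short steps, Python scripts to look and compute and a tool call to move; the robot and the scene stay as the last step left them, time stands still between calls to the robot, and variables do not carry over. Pictures are saved under pics/ and viewed, and the job is handed in when it is done.

Besides the shell and the picture viewer there is one more tool, called after "Call:" as name(argument=value, ...) on one line, values as JSON. play_rows: Moves the arm, as the interface text tells. Its arguments: {"type":"object","properties":{"increments":{"type":"array","items":{"type":"array"}},"force":{"type":"number"}},"required":["increments"]}

```bash
mkdir -p pics
cat > h.py <<'E'
import numpy as np, cv2
from rig import sense, get_image, camera_params, job
def save(n,im): cv2.imwrite(f'pics/{n}.png',cv2.cvtColor(im,cv2.COLOR_RGB2BGR))
def world(cam,u,v,depth=None,z=None):
    p=camera_params(cam);K=np.array(p['K']);k1=p['k1'];T=np.linalg.inv(np.array(p['camera_from_world']))
    d=np.array([(u-K[0,2])/K[0,0],(v-K[1,2])/K[1,1]]);s=d.copy()
    for _ in range(20): s=d/(1+k1*(s@s))
    r=np.array([s[0],s[1],1.])
    if depth is not None: return T[:3,:3]@(r*depth)+T[:3,3]
    w=T[:3,:3]@r; return T[:3,3]+w*(z-T[2,3])/w[2]
def pix(cam,P):
    p=camera_params(cam);K=np.array(p['K']);k1=p['k1'];T=np.array(p['camera_from_world'])
    c=T[:3,:3]@np.array(P)+T[:3,3];s=c[:2]/c[2];s=s*(1+k1*(s@s));return K[0,0]*s[0]+K[0,2],K[1,1]*s[1]+K[1,2]
E
python3 - <<'E'
from h import *
for n in('scene','top'):
    im,d=get_image(n);save(n+'0',im);np.save(n+'0d.npy',d);print(n,camera_params(n))
print(sense())
E
```

```text
scene {'K': array([[592.81682736,   0.        , 319.18060389],
       [  0.        , 592.81682736, 245.72210616],
       [  0.        ,   0.        ,   1.        ]]), 'k1': 0.0638532519979575, 'camera_from_world': array([[-0.36575643,  0.93069712,  0.00501026,  0.23813275],
       [ 0.60224688,  0.24077559, -0.76113456, -0.29389961],
       [-0.70959209, -0.27537245, -0.64857465,  1.73369967],
       [ 0.        ,  0.        ,  0.        ,  1.        ]])}
top {'K': array([[532.98914059,   0.        , 322.74885445],
       [  0.        , 532.98914059, 250.17911487],
       [  0.        ,   0.        ,   1.        ]]), 'k1': -0.04295715196708829, 'camera_from_world': array([[ 9.25888405e-04, -9.99960174e-01, -8.87654760e-03,
        -6.04470039e-03],
       [-9.96507437e-01, -1.81435946e-04, -8.35038571e-02,
         5.91900016e-01],
       [ 8.34989209e-02,  8.92286096e-03, -9.96467919e-01,
         9.91377376e-01],
       [ 0.00000000e+00,  0.00000000e+00,  0.00000000e+00,
         1.00000000e+00]])}
{'time_s': 0.1, 'q': array([-1.45579428e+00,  4.86854059e-02,  9.77113716e-02,  1.62197302e+00,
       -2.09099632e-06,  1.44298612e+00]), 'qvel': array([ 0.00149874,  0.00148173,  0.00143878, -0.00041013,  0.0015398 ,
       -0.00011702]), 'joint_efforts': array([ 2.95690341e-03, -3.39852834e+01,  3.20934391e+01,  1.58244412e-02,
       -1.02326530e-04, -3.68092628e-06]), 'ee_pos': array([ 0.12614515, -0.50904762,  0.23020803]), 'tcp_rot': array([[ 9.70665688e-01,  2.40433068e-01, -2.48869741e-04],
       [ 2.40433043e-01, -9.70663375e-01,  2.13627516e-03],
       [ 2.72062448e-04, -2.13344551e-03, -9.99997687e-01]]), 'wrist_force': array([-0.39477405,  0.66595467, -0.83122169]), 'moment': array([ 0.00331441, -0.01684974, -0.02931614]), 'width': 0.08546789903353409}
```

View pics/scene0.png

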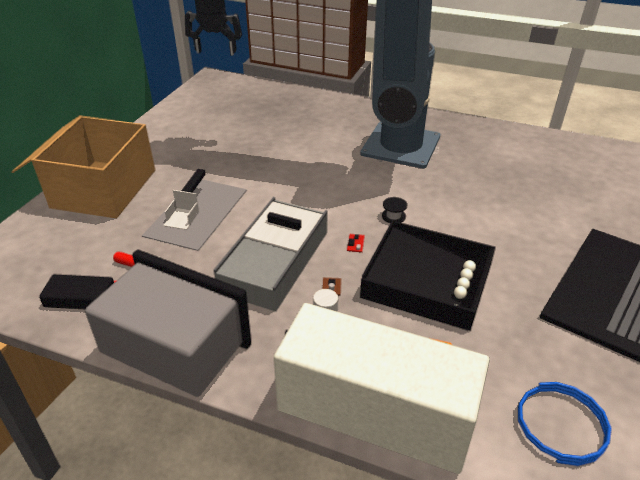

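View pics/top0.png

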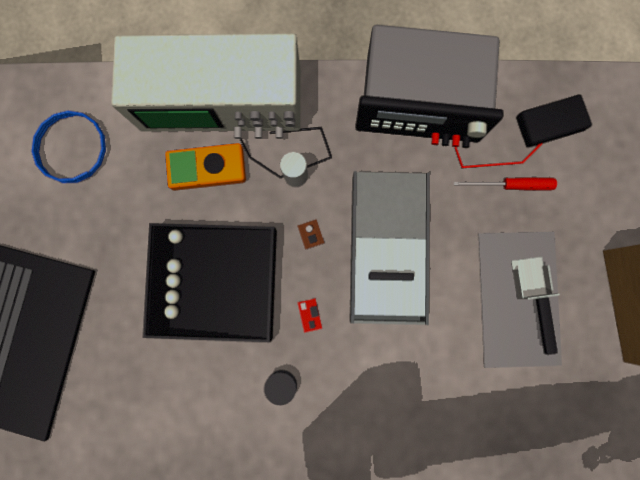

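Run:
```python
from h import *
im=cv2.cvtColor(cv2.imread('pics/top0.png'),cv2.COLOR_BGR2RGB);d=np.load('top0d.npy')
def crop(n,x0,y0,x1,y1,f): save(n,cv2.resize(im[y0:y1,x0:x1],None,fx=f,fy=f,interpolation=cv2.INTER_CUBIC))
crop('c_scoop',470,225,570,375,4)
crop('c_bin',135,210,290,350,5)
crop('c_case',340,160,440,330,3.5)
for u,v in [(390,200),(380,230),(390,255),(391,275),(390,310),(390,320),(175,237),(174,267),(173,282),(172,297),(171,312),(250,280),(150,240),(535,280),(500,330),(545,320),(546,340),(355,200)]:
    print(u,v,d[v,u],world('top',u,v,depth=d[v,u]).round(4))
```

```text
390 200 0.9850088 [ 0.6819 -0.1304  0.0624]
380 230 0.9820423 [ 0.6262 -0.1116  0.0608]
390 255 0.9730349 [ 0.5796 -0.129   0.0658]
391 275 0.94787186 [ 0.5423 -0.1278  0.088 ]
390 310 0.9647843 [ 0.4797 -0.1281  0.0657]
390 320 1.0229703 [ 0.4589 -0.1349  0.0055]
175 237 1.0093778 [0.616 0.275 0.036]
174 267 0.0 [ 0.5071 -0.0148  1.0372]
173 282 1.0033543 [0.5307 0.2771 0.0349]
172 297 1.0021813 [0.5024 0.2787 0.0338]
171 312 1.0010105 [0.4742 0.2803 0.0326]
250 280 1.0014418 [0.5347 0.131  0.0359]
150 240 0.98824114 [0.6082 0.3158 0.0569]
535 280 1.0252984 [ 0.5355 -0.4168  0.0071]
500 330 1.0198642 [ 0.4394 -0.3468  0.0051]
545 320 0.9658731 [ 0.4609 -0.4123  0.0605]
546 340 0.96659327 [ 0.4244 -0.4147  0.0567]
355 200 0.98061097 [ 0.681  -0.0654  0.0673]
```

View pics/c_scoop.png

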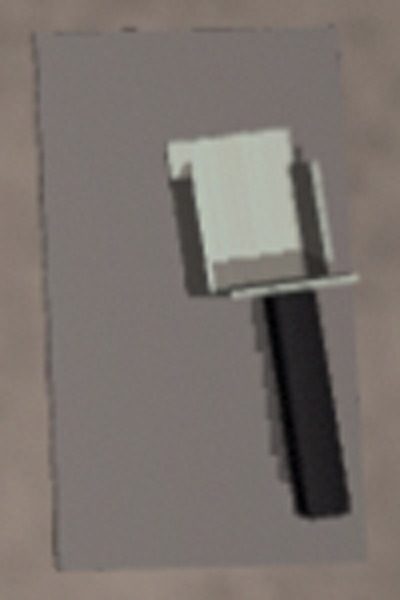

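View pics/c_bin.png

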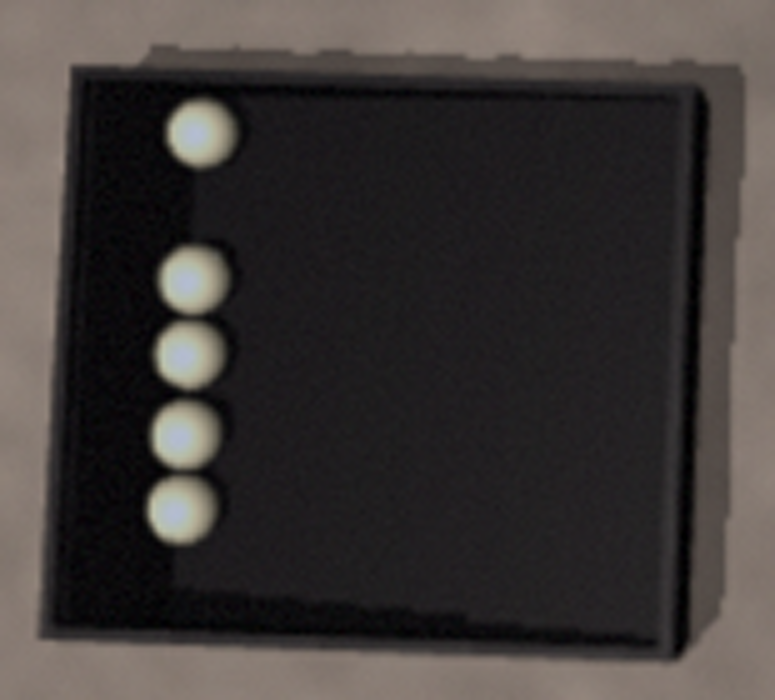

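View pics/c_case.png

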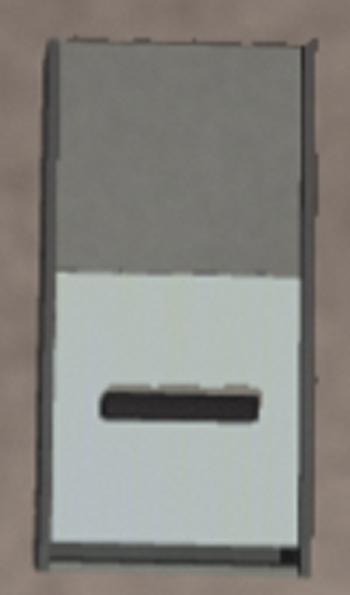

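Run:
```python
from h import *
print('case rails z68')
for a,b in [(50,42),(36,569),(316,42),(308,574)]: print(world('top',340+a/3.5,160+b/3.5,z=.068).round(4))
print('plate z66')
for a,b in [(57,271),(301,277),(52,542),(297,547)]: print(world('top',340+a/3.5,160+b/3.5,z=.066).round(4))
print('grip z88')
for a,b in [(100,395),(260,395),(100,420),(260,420)]: print(world('top',340+a/3.5,160+b/3.5,z=.088).round(4))
print('bin')
for a,b,z in [(75,67,.055),(40,637,.055),(693,83,.062),(668,652,.062)]: print(world('top',135+a/5,210+b/5,z=z).round(4))
print('balls z.022')
for a,b in [(202,133),(194,280),(190,355),(184,437),(181,510)]: print(world('top',135+a/5,210+b/5,z=.024).round(4))
print('mat')
for a,b in [(34,32),(337,26),(57,571),(367,566)]: print(world('top',470+a/4,225+b/4,z=.003).round(4))
print('scoop backwall top z59, handle z 59')
for a,b,z in [(233,295,.059),(358,276,.059),(264,294,.059),(316,292,.059),(300,518,.059),(350,512,.059),(168,143,.0055),(290,128,.0055)]: print(world('top',470+a/4,225+b/4,z=z).round(4))
```

```text
case rails z68
[ 0.7333 -0.0643  0.068 ]
[ 0.4571 -0.0559  0.068 ]
[ 0.7334 -0.2048  0.068 ]
[ 0.4546 -0.1963  0.068 ]
plate z66
[ 0.6119 -0.0675  0.066 ]
[ 0.6088 -0.1952  0.066 ]
[ 0.4709 -0.0643  0.066 ]
[ 0.4683 -0.1911  0.066 ]
grip z88
[ 0.5461 -0.0879  0.088 ]
[ 0.5461 -0.1693  0.088 ]
[ 0.5334 -0.0878  0.088 ]
[ 0.5334 -0.1692  0.088 ]
bin
[0.6396 0.3174 0.055 ]
[0.4282 0.3248 0.055 ]
[0.6324 0.0847 0.062 ]
[0.4244 0.0921 0.062 ]
balls z.022
[0.6181 0.2777 0.024 ]
[0.5615 0.2794 0.024 ]
[0.5328 0.2803 0.024 ]
[0.5016 0.2819 0.024 ]
[0.4739 0.2824 0.024 ]
mat
[ 0.6275 -0.31    0.003 ]
[ 0.6306 -0.4597  0.003 ]
[ 0.3674 -0.3156  0.003 ]
[ 0.3691 -0.4659  0.003 ]
scoop backwall top z59, handle z 59
[ 0.4997 -0.383   0.059 ]
[ 0.5083 -0.4414  0.059 ]
[ 0.5001 -0.3974  0.059 ]
[ 0.501  -0.4216  0.059 ]
[ 0.3983 -0.4112  0.059 ]
[ 0.4009 -0.4343  0.059 ]
[ 0.573  -0.3735  0.0055]
[ 0.5803 -0.4336  0.0055]
```

```bash
cat >> h.py <<'E'
from scipy.spatial.transform import Rotation as Ro
def Rt(yaw,pitch=0):
    "tool x toward yaw, z down, then lip-up pitch about tool y"
    c,s=np.cos(yaw),np.sin(yaw)
    R=np.array([[c,s,0],[s,-c,0],[0,0,-1.]])
    return R@Ro.from_rotvec([0,pitch,0]).as_matrix()
def to(p=None,R=None):
    s=sense();R0=np.array(s['tcp_rot']);p0=np.array(s['ee_pos'])
    print('t',round(s['time_s'],2),'p',p0.round(4),'yaw',round(np.arctan2(R0[1,0],R0[0,0]),4),'w',round(s['width'],4),'F',np.round(s['wrist_force'],1),'q',np.round(s['q'],2))
    if p is not None: print(' shift now-tool mm',(R0.T@(np.array(p)-p0)*1000).round(1))
    if R is not None:
        print(' turn',Ro.from_matrix(R0.T@R).as_rotvec().round(4))
        if p is not None: print(' shift after-turn mm',(R.T@(np.array(p)-p0)*1000).round(1))
E
python3 -c "
from h import *
to([.540,-.1286,.15],Rt(1.541))"
```

```text
t 0.1 p [ 0.1261 -0.509   0.2302] yaw 0.2428 w 0.0855 F [-0.4  0.7 -0.8] q [-1.46  0.05  0.1   1.62 -0.    1.44]
 shift now-tool mm [ 493.2 -269.6   80.9]
 turn [-0.0016 -0.0016 -1.2982]
 shift after-turn mm [392.6 402.3  80.2]
```

Call:
play_rows(increments=[[[0, 0, -0.13], [0, 0, 0], -1], [[0, 0, -0.13], [0, 0, 0], -1], [[0, 0, -0.13], [0, 0, 0], -1], [[0, 0, -0.13], [0, 0, 0], -1], [[0, 0, -0.13], [0, 0, 0], -1], [[0, 0, -0.13], [0, 0, 0], -1], [[0, 0, -0.13], [0, 0, 0], -1], [[0, 0, -0.13], [0, 0, 0], -1], [[0, 0, -0.13], [0, 0, 0], -1], [[0, 0, -0.13], [0, 0, 0], -1]])

```text
time_s: 1.1
ee_pos: [0.1257, -0.5052, 0.2227]
tcp_rot: [[-0.025, 1.0, -0.002], [1.0, 0.025, 0.017], [0.017, -0.002, -1.0]]
wrist_force: [0.2, -0.2, 0.9]
width: 0.0852
```

```bash
python3 -c "
from h import *
to([.540,-.1286,.15],Rt(1.541))"
```

```text
t 1.1 p [ 0.1257 -0.5052  0.2227] yaw 1.596 w 0.0852 F [ 0.2 -0.2  0.9] q [-1.46  0.05  0.09  1.62  0.    0.09]
 shift now-tool mm [364.7 423.8  78.2]
 turn [-0.002  -0.0168  0.055 ]
 shift after-turn mm [388.7 402.9  72.7]
```

Call:
play_rows(increments=[[[0, -0.017, 0.055], [0, 0, 0], -1], [[0, 0, 0], [33, 34, 3], -1], [[0, 0, 0], [33, 34, 3], -1], [[0, 0, 0], [33, 34, 3], -1], [[0, 0, 0], [33, 34, 3], -1], [[0, 0, 0], [33, 34, 3], -1], [[0, 0, 0], [33, 34, 3], -1], [[0, 0, 0], [33, 34, 3], -1], [[0, 0, 0], [33, 34, 3], -1], [[0, 0, 0], [33, 34, 3], -1]])

```text
time_s: 2.1
ee_pos: [0.4466, -0.2109, 0.1875]
tcp_rot: [[0.044, 0.999, -0.006], [0.999, -0.044, 0.004], [0.004, -0.006, -1.0]]
wrist_force: [0.2, -1.2, -0.5]
width: 0.0853
```

```bash
python3 -c "
from h import *
to([.540,-.1286,.15],Rt(1.541))"
```

```text
t 2.1 p [ 0.4466 -0.2109  0.1875] yaw 1.5267 w 0.0853 F [ 0.2 -1.2 -0.5] q [-0.58 -0.03 -0.07  1.54  0.    1.04]
 shift now-tool mm [86.2 89.9 37.3]
 turn [-0.006  -0.0038 -0.0143]
 shift after-turn mm [85.  90.9 37.5]
```

Call:
play_rows(increments=[[[0, 0, -0.014], [28, 30, 10], -1], [[0, 0, 0], [28, 30, 10], -1], [[0, 0, 0], [28, 30, 10], -1], [[0, 0, 0], [0, 0, 0], -1]])

```text
time_s: 2.5
ee_pos: [0.5446, -0.1205, 0.153]
tcp_rot: [[0.021, 1.0, -0.008], [1.0, -0.021, 0.006], [0.006, -0.008, -1.0]]
wrist_force: [-0.0, 0.2, -0.7]
width: 0.0854
```

```bash
python3 -c "
from h import *
to([.540,-.1286,.072],Rt(1.541))"
```

```text
t 2.5 p [ 0.5446 -0.1205  0.153 ] yaw 1.5494 w 0.0854 F [-0.   0.2 -0.7] q [-0.34  0.14  0.04  1.48  0.    1.25]
 shift now-tool mm [-8.7 -3.7 81. ]
 turn [-0.0082 -0.0061  0.0084]
 shift after-turn mm [-8.2 -4.3 81. ]
```

Call:
play_rows(increments=[[[-0.008, -0.006, 0.008], [-8, -4, 15], -1], [[0, 0, 0], [0, 0, 18], -1], [[0, 0, 0], [0, 0, 18], -1], [[0, 0, 0], [0, 0, 18], -1], [[0, 0, 0], [0, 0, 5], -1], [[0, 0, 0], [0, 0, 0], -1]])

```text
time_s: 3.1
ee_pos: [0.5374, -0.1281, 0.074]
tcp_rot: [[0.027, 1.0, -0.007], [1.0, -0.027, 0.0], [0.0, -0.007, -1.0]]
wrist_force: [-0.3, -0.6, -0.5]
width: 0.0852
```

```bash
python3 -c "
from h import *
to([.540,-.1286,.072],Rt(1.541))"
```

```text
t 3.1 p [ 0.5374 -0.1281  0.074 ] yaw 1.5439 w 0.0852 F [-0.3 -0.6 -0.5] q [-0.35  0.15 -0.11  1.32 -0.    1.24]
 shift now-tool mm [-0.5  2.6  2. ]
 turn [-0.0066 -0.0001  0.0029]
 shift after-turn mm [-0.5  2.6  2. ]
```

Call:
play_rows(increments=[[[0, 0, 0], [0, 2, 0], 1], [[0, 0, 0], [0, 0, -0.5], 1], [[0, 0, 0], [0, 0, -0.5], 1], [[0, 0, 0], [0, 0, -0.5], 1], [[0, 0, 0], [0, 0, -0.5], 1], [[0, 0, 0], [0, 0, -0.5], 1], [[0, 0, 0], [0, 0, -0.5], 1], [[0, 0, 0], [0, 0, -0.5], 1]], force=25)

```text
time_s: 3.9
ee_pos: [0.5415, -0.1296, 0.0802]
tcp_rot: [[0.027, 1.0, -0.002], [1.0, -0.027, -0.002], [-0.002, -0.002, -1.0]]
wrist_force: [1.3, -1.1, -4.6]
width: 0.0129
```

```bash
python3 -c "
from h import *
to([.665,-.132,.072],Rt(1.541))"
```

```text
t 3.9 p [ 0.5415 -0.1296  0.0802] yaw 1.5437 w 0.0129 F [ 1.3 -1.1 -4.6] q [-0.35  0.15 -0.09  1.33 -0.    1.24]
 shift now-tool mm [  0.9 123.6   7.9]
 turn [-0.0019  0.0019  0.0027]
 shift after-turn mm [  1.2 123.5   8.2]
```

Call:
play_rows(increments=[[[0, 0, 0], [0, 3, 2], 1], [[0, 0, 0], [0, 15, 1], 1], [[0, 0, 0], [0, 15, 0], 1], [[0, 0, 0], [0, 15, 0], 1], [[0, 0, 0], [0, 15, 0], 1], [[0, 0, 0], [0, 15, 0], 1]])

```text
time_s: 4.5
ee_pos: [0.6164, -0.1312, 0.0802]
tcp_rot: [[0.028, 1.0, -0.012], [1.0, -0.028, -0.002], [-0.002, -0.011, -1.0]]
wrist_force: [-2.0, 0.2, 0.7]
width: 0.013
```

```bash
python3 -c "
from h import *
to([.665,-.132,.075],Rt(1.541))"
```

```text
t 4.5 p [ 0.6164 -0.1312  0.0802] yaw 1.5432 w 0.013 F [-2.   0.2  0.7] q [-0.31  0.35  0.15  1.38 -0.01  1.29]
 shift now-tool mm [ 0.5 48.7  4.6]
 turn [-0.0115  0.0022  0.0022]
 shift after-turn mm [ 0.6 48.6  5.2]
```

Call:
play_rows(increments=[[[-0.008, 0, 0], [0, 15, 1], 1], [[0, 0, 0], [0, 15, 1], 1], [[0, 0, 0], [0, 10, 1], 1], [[0, 0, 0], [0, 6, 0], 1], [[0, 0, 0], [0, 4, 0], 1]])

```text
time_s: 5.0
ee_pos: [0.6637, -0.1322, 0.0801]
tcp_rot: [[0.027, 1.0, -0.015], [1.0, -0.027, -0.003], [-0.003, -0.015, -1.0]]
wrist_force: [-14.9, -0.7, 7.6]
width: 0.0128
```

Call:
play_rows(increments=[[[0, 0, 0], [0, 4, 0], 1]])

```text
time_s: 5.1
ee_pos: [0.6636, -0.1322, 0.0801]
tcp_rot: [[0.027, 0.999, -0.024], [1.0, -0.028, -0.003], [-0.003, -0.024, -1.0]]
wrist_force: [-9.3, -0.0, 4.6]
width: 0.0125
```

Call:
play_rows(increments=[[[0, 0, 0], [0, 4, 0], 1]])

```text
time_s: 5.2
ee_pos: [0.6637, -0.1322, 0.0802]
tcp_rot: [[0.028, 0.999, -0.033], [1.0, -0.028, -0.002], [-0.003, -0.033, -0.999]]
wrist_force: [-9.7, 0.3, 4.3]
width: 0.0132
```

Call:
play_rows(increments=[[[-0.03, 0, 0], [0, 0, 0], 0.2], [[0, 0, 0], [0, 0, -1], 0.0], [[0, 0, 0], [0, 0, -1], -0.2], [[0, 0, 0], [0, 0, -20], -0.2], [[0, 0, 0], [0, 0, -30], -0.2], [[0, 0, 0], [0, 0, -30], -0.2], [[0, 0, 0], [-30, 0, -30], -1], [[0, 0, 0], [-40, -20, -10], -1], [[0, 0, 0], [-40, -20, 0], -1]])

```text
time_s: 6.1
ee_pos: [0.6241, -0.2372, 0.2067]
tcp_rot: [[0.017, 1.0, -0.003], [1.0, -0.017, -0.001], [-0.001, -0.003, -1.0]]
wrist_force: [0.7, -0.7, -0.2]
width: 0.0855
```

Run:
```python
from h import *
im,d=get_image('top');save('top1',im);np.save('top1d.npy',d)
to()
```

```text
t 6.15 p [ 0.6205 -0.245   0.2067] yaw 1.5456 w 0.0854 F [-0.7 -3.   0.9] q [-0.47  0.44  0.51  1.65 -0.01  1.12]
```

View pics/top1.png

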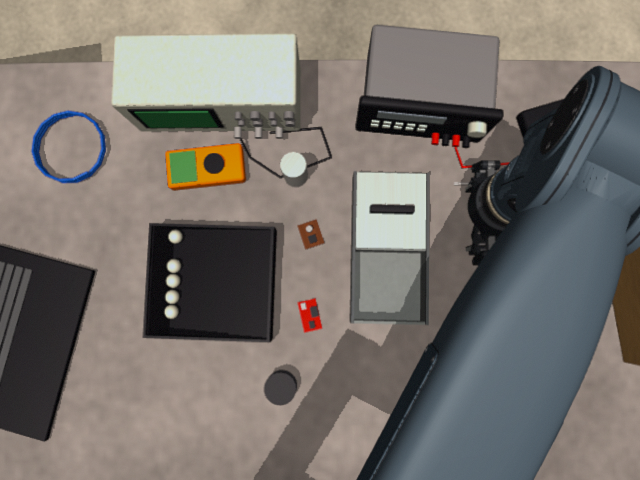

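Run:
```python
from h import *
im,d=get_image('scene');save('scene1',cv2.resize(im[120:300,100:360],None,fx=3,fy=3,interpolation=cv2.INTER_CUBIC))
for P in [(.4637,-.4165,.059),(.3996,-.4228,.059),(.5005,-.4095,.059),(.573,-.3735,.0055),(.5803,-.4336,.0055)]: 
    u,v=pix('scene',P);print(P,round((u-100)*3),round((v-120)*3))
print(world('scene',320,215,depth=d[215,320]))
```

```text
(0.4637, -0.4165, 0.059) 273 185
(0.3996, -0.4228, 0.059) 306 144
(0.5005, -0.4095, 0.059) 257 210
(0.573, -0.3735, 0.0055) 258 323
(0.5803, -0.4336, 0.0055) 188 311
[ 0.46540242 -0.0711957   0.05408211]
```

View pics/scene1.png

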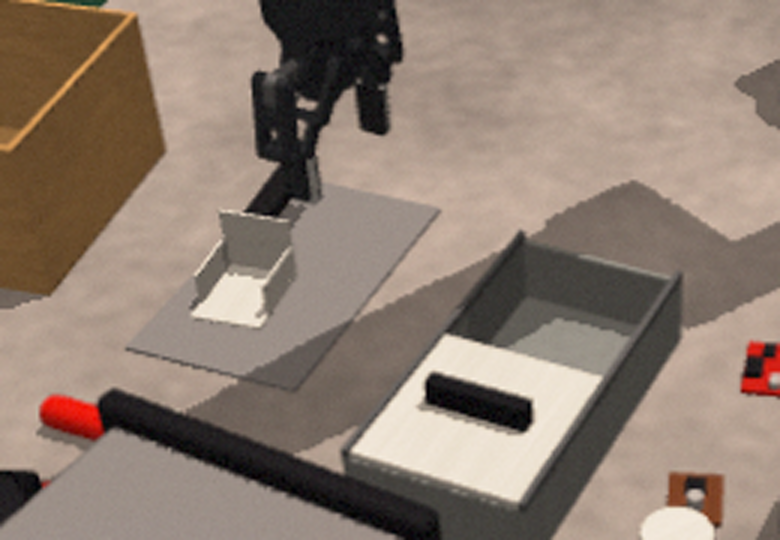

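Call:
play_rows(increments=[[[0, 0, 0.136], [0, 0, -0.5], -1], [[0, 0, 0.136], [0, 0, -0.5], -1], [[0, 0, 0.136], [0, 0, -0.5], -1], [[0, 0, 0.136], [0, 0, -0.5], -1], [[0, 0, 0.136], [0, 0, -0.5], -1], [[0, 0, 0.136], [0, 0, -0.5], -1], [[0, 0, 0.136], [0, 0, -0.5], -1], [[0, 0, 0.136], [0, 0, -0.5], -1], [[0, 0, 0.136], [0, 0, -0.5], -1], [[0, 0, 0.136], [0, 0, -0.5], -1]])

```text
time_s: 7.2
ee_pos: [0.6259, -0.2406, 0.2128]
tcp_rot: [[0.992, 0.126, -0.0], [0.126, -0.992, -0.002], [-0.0, 0.002, -1.0]]
wrist_force: [0.1, 0.1, -0.7]
width: 0.0854
```

```bash
python3 -c "
from h import *
to([.4637,-.4165,.15],Rt(.133))"
```

```text
t 7.2 p [ 0.6259 -0.2406  0.2128] yaw 0.126 w 0.0854 F [ 0.1  0.1 -0.7] q [-0.47  0.44  0.53  1.66 -0.    2.55]
 shift now-tool mm [-183.   154.    63.1]
 turn [ 0.0015  0.0003 -0.007 ]
 shift after-turn mm [-184.1  152.8   62.8]
```

Call:
play_rows(increments=[[[0, 0, 0], [-30, 25, 10], -1], [[0, 0, 0], [-30, 25, 10], -1], [[0, 0, 0], [-30, 25, 10], -1], [[0, 0, 0], [-30, 25, 10], -1], [[0, 0, 0], [-30, 25, 10], -1], [[0, 0, 0], [-30, 25, 10], -1], [[0, 0, 0], [0, 0, 0], -1]])

```text
time_s: 7.9
ee_pos: [0.468, -0.4145, 0.1515]
tcp_rot: [[0.991, 0.131, 0.007], [0.131, -0.991, -0.003], [0.007, 0.004, -1.0]]
wrist_force: [0.6, 1.3, 0.6]
width: 0.0855
```

```bash
python3 -c "
from h import *
to([.4637,-.4165,.15],Rt(.133))
im,d=get_image('top');save('top2',cv2.resize(im[200:400,420:600],None,fx=3,fy=3))"
```

```text
t 7.9 p [ 0.468  -0.4145  0.1515] yaw 0.1309 w 0.0855 F [0.6 1.3 0.6] q [-0.83  0.3   0.23  1.49  0.    2.18]
 shift now-tool mm [-4.6  1.4  1.4]
 turn [ 0.0036 -0.0066 -0.0021]
 shift after-turn mm [-4.6  1.4  1.5]
```

View pics/top2.png

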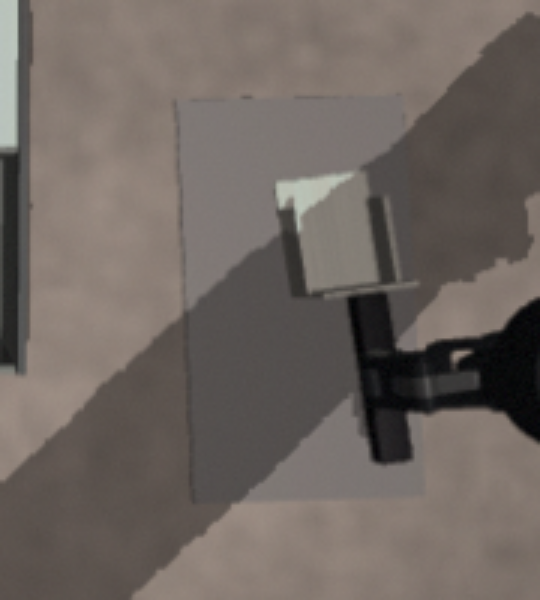

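Call:
play_rows(increments=[[[0.003, -0.007, -0.002], [-4, 1, 20], -1], [[0, 0, 0], [0, 0, 20], -1], [[0, 0, 0], [0, 0, 20], -1], [[0, 0, 0], [0, 0, 20], -1], [[0, 0, 0], [0, 0, 20], -1], [[0, 0, 0], [0, 0, 5], -1], [[0, 0, 0], [0, 0, 0], -1]])

```text
time_s: 8.65
ee_pos: [0.4775, -0.411, 0.0501]
tcp_rot: [[0.99, 0.142, 0.013], [0.143, -0.99, -0.003], [0.012, 0.005, -1.0]]
wrist_force: [-0.3, -0.7, 0.1]
width: 0.0856
```

```bash
python3 -c "
from h import *
to([.4637,-.4165,.032],Rt(.133))"
```

```text
t 8.65 p [ 0.4775 -0.411   0.0501] yaw 0.143 w 0.0856 F [-0.3 -0.7  0.1] q [-0.82  0.34  0.07  1.29  0.01  2.18]
 shift now-tool mm [-14.6   3.3  17.9]
 turn [ 0.0052 -0.0125  0.01  ]
 shift after-turn mm [-14.4   3.6  18.1]
```

Call:
play_rows(increments=[[[0.005, -0.012, 0.01], [-8, 2, 8], -1], [[0, 0, 0], [-4, 1, 6], -1], [[0, 0, 0], [0, 0, 0], -1]])

```text
time_s: 8.95
ee_pos: [0.4679, -0.4167, 0.0383]
tcp_rot: [[0.991, 0.134, 0.003], [0.134, -0.991, -0.003], [0.002, 0.004, -1.0]]
wrist_force: [-0.7, 0.2, 0.2]
width: 0.0857
```

```bash
python3 -c "
from h import *
to([.4637,-.4165,.032],Rt(.133))"
```

```text
t 8.95 p [ 0.4679 -0.4167  0.0383] yaw 0.1341 w 0.0857 F [-0.7  0.2  0.2] q [-0.83  0.35  0.06  1.28 -0.    2.17]
 shift now-tool mm [-4.1 -0.7  6.3]
 turn [ 0.0037 -0.0024  0.0011]
 shift after-turn mm [-4.1 -0.7  6.3]
```

Call:
play_rows(increments=[[[0.003, -0.002, 0], [-3, -1, 5], -1], [[0, 0, 0], [0, 0, 0], -1], [[0, 0, 0], [0, 0, 0], 1], [[0, 0, 0], [0, 0, 0], 1], [[0, 0, 0], [0, 0, 0], 1], [[0, 0, 0], [0, 0, 0], 1], [[0, 0, 0], [0, 0, 0], 1], [[0, 0, 0], [0, 0, 0], 1]], force=90)

```text
time_s: 9.75
ee_pos: [0.4651, -0.4175, 0.0354]
tcp_rot: [[0.991, 0.133, 0.003], [0.133, -0.991, -0.003], [0.003, 0.003, -1.0]]
wrist_force: [0.8, -0.9, -1.3]
width: 0.0202
```

```bash
python3 -c "
from h import *
to([.4637,-.4165,.032],Rt(.133));print(sense()['tcp_rot'].round(4))"
```

```text
t 9.75 p [ 0.4651 -0.4175  0.0354] yaw 0.133 w 0.0202 F [ 0.8 -0.9 -1.3] q [-0.84  0.34  0.05  1.27  0.    2.17]
 shift now-tool mm [-1.3 -1.2  3.4]
 turn [ 0.0033 -0.0029 -0.    ]
 shift after-turn mm [-1.3 -1.2  3.4]
[[ 0.9912  0.1326  0.0033]
 [ 0.1326 -0.9912 -0.0029]
 [ 0.0029  0.0033 -1.    ]]
```

Call:
play_rows(increments=[[[0, 0, 0], [0, 0, -10], 1], [[0, 0, 0], [0, 0, -25], 1], [[0, 0, 0], [0, 0, -30], 1], [[0, 0, 0], [0, 0, -30], 1], [[0, 0, 0], [0, 0, -30], 1], [[0, 0, 0], [0, 0, -30], 1], [[0, 0, 0], [0, 0, -10], 1], [[0, 0, 0], [0, 0, 0], 1]])

```text
time_s: 10.55
ee_pos: [0.4624, -0.4149, 0.2044]
tcp_rot: [[0.991, 0.133, -0.004], [0.133, -0.991, 0.003], [-0.004, -0.003, -1.0]]
wrist_force: [-0.0, -0.9, -1.3]
width: 0.0203
```

Run:
```python
from h import *
im,d=get_image('scene');save('scene2',cv2.resize(im[0:300,60:360],None,fx=2,fy=2,interpolation=cv2.INTER_CUBIC))
to()
s=sense();R=s['tcp_rot'];p=s['ee_pos']
for q in [(.111,0,.0324),(.111,.03,.0324),(.111,-.03,.0324),(.0377,.03,-.0236),(.0377,-.03,-.0236)]:
    u,v=pix('scene',p+R@np.array(q));print(q,round((u-60)*2),round(v*2))
```

```text
t 10.6 p [ 0.4622 -0.4147  0.2037] yaw 0.1331 w 0.0201 F [-0.3  0.2 -2.3] q [-0.84  0.31  0.34  1.61 -0.    2.17]
(0.111, 0, 0.0324) 211 334
(0.111, 0.03, 0.0324) 186 330
(0.111, -0.03, 0.0324) 236 337
(0.0377, 0.03, -0.0236) 205 253
(0.0377, -0.03, -0.0236) 255 260
```

View pics/scene2.png

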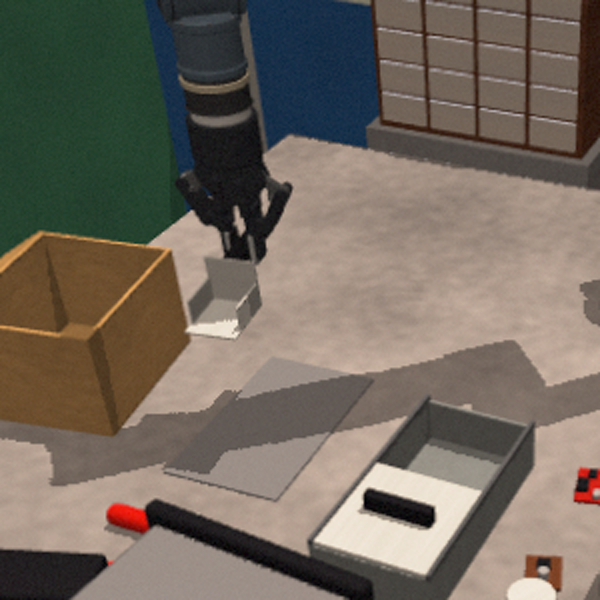

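Call:
play_rows(increments=[[[0, 0, -0.135], [0, 0, -0.5], 1], [[0, 0, -0.135], [0, 0, -0.5], 1], [[0, 0, -0.135], [0, 0, -0.5], 1], [[0, 0, -0.135], [0, 0, -0.5], 1], [[0, 0, -0.135], [0, 0, -0.5], 1], [[0, 0, -0.135], [0, 0, -0.5], 1], [[0, 0, -0.135], [0, 0, -0.5], 1], [[0, 0, -0.135], [0, 0, -0.5], 1], [[0, 0, -0.135], [0, 0, -0.5], 1], [[0, 0, -0.135], [0, 0, -0.5], 1]])

```text
time_s: 11.6
ee_pos: [0.4548, -0.4067, 0.1812]
tcp_rot: [[0.033, 0.999, -0.033], [0.999, -0.032, 0.033], [0.032, -0.034, -0.999]]
wrist_force: [-0.1, -0.6, -1.8]
width: 0.02
```

```bash
cat >> h.py <<'E'
YB=1.541;u_b=np.array([np.cos(YB),np.sin(YB),0]);n_b=np.array([np.sin(YB),-np.cos(YB),0])
C_b=np.array([.531,.205,0])
LIP=np.array([.111,0,.0324])
def binlip(xb,xl,h,pitch,yaw=YB):
    "tcp pose so that lip underside is at bin x=xb (m), lateral such that world x=xl at foot, height h"
    foot=C_b+.0755*u_b; lat=(xl-foot[0])/n_b[0]
    L=C_b+xb*u_b+lat*n_b+np.array([0,0,h])
    R=Rt(yaw,pitch); return L-R@LIP,R
def lipnow():
    s=sense();R=s['tcp_rot'];L=s['ee_pos']+R@LIP
    d=L-C_b; xb=d@u_b; lat=d@n_b
    print(' lip bin x mm',round(xb*1e3,1),'world x',round((C_b+.0755*u_b+lat*n_b)[0],4),'h',round(L[2]*1e3,1),'floor',round(8+(80-xb*1e3)*np.tan(np.radians(10)),1),'pitch deg',round(np.degrees(np.arcsin(R[2,0])),2))
E
python3 -c "
from h import *
to(*binlip(.03,.488,.09,-.19));print(binlip(.03,.488,.09,-.19)[0])"
```

```text
t 11.6 p [ 0.4548 -0.4067  0.1812] yaw 1.5379 w 0.02 F [-0.1 -0.6 -1.8] q [-0.84  0.32  0.31  1.61 -0.    0.76]
 shift now-tool mm [539.4  12.9  55.4]
 turn [-0.034  -0.2223  0.0007]
 shift after-turn mm [538.4  12.7 -64.4]
[0.48357937 0.13349757 0.14278027]
```

Call:
play_rows(increments=[[[-0.034, -0.03, 0], [0, 0, -20], 1], [[0, 0, 0], [0, 0, -20], 1], [[0, 0, 0], [35, 0, -3], 1], [[0, 0, 0], [38, 1, -2], 1], [[0, 0, 0], [38, 1, -2], 1], [[0, 0, 0], [38, 1, -2], 1], [[0, 0, 0], [38, 1, -2], 1], [[0, 0, 0], [38, 1, -2], 1], [[0, 0, 0], [38, 1, -2], 1], [[0, 0, 0], [38, 1, -2], 1]])

```text
time_s: 12.6
ee_pos: [0.4631, -0.0955, 0.2138]
tcp_rot: [[0.041, 0.999, -0.034], [0.999, -0.04, 0.028], [0.027, -0.035, -0.999]]
wrist_force: [-0.4, 0.3, -0.4]
width: 0.0204
```

```bash
python3 -c "
from h import *
to(*binlip(.03,.488,.09,-.19))"
```

```text
t 12.6 p [ 0.4631 -0.0955  0.2138] yaw 1.53 w 0.0204 F [-0.4  0.3 -0.4] q [-0.36 -0.05 -0.03  1.63  0.01  1.26]
 shift now-tool mm [227.7  13.8  76.7]
 turn [-0.0358 -0.2168 -0.0072]
 shift after-turn mm [238.8  13.6  26.4]
```

Call:
play_rows(increments=[[[-0.03, -0.075, -0.007], [35, 2, 0], 1], [[-0.01, -0.075, 0], [35, 2, -4], 1], [[0, -0.07, 0], [35, 2, -8], 1], [[0, 0, 0], [35, 2, -6], 1], [[0, 0, 0], [35, 2, -6], 1], [[0, 0, 0], [20, 1, -4], 1], [[0, 0, 0], [0, 0, 0], 1]])

```text
time_s: 13.3
ee_pos: [0.4726, 0.1137, 0.2011]
tcp_rot: [[0.022, 1.0, -0.02], [0.98, -0.025, -0.199], [-0.2, -0.016, -0.98]]
wrist_force: [-1.3, -0.9, -2.2]
width: 0.0201
```

```bash
python3 -c "
from h import *
to(*binlip(.03,.488,.09,-.19));lipnow()"
```

```text
t 13.3 p [0.4726 0.1137 0.2011] yaw 1.5486 w 0.0201 F [-1.3 -0.9 -2.2] q [ 0.22  0.02  0.    1.61 -0.19  1.82]
 shift now-tool mm [31.2 11.4 53. ]
 turn [-0.0145  0.0111  0.0074]
 shift after-turn mm [30.7 10.4 53.5]
 lip bin x mm 9.3 world x 0.4763 h 147.2 floor 20.5 pitch deg -11.52
```

Call:
play_rows(increments=[[[-0.014, 0.008, 0.007], [5, 5, 15], 1], [[0, 0, 0], [10, 5, 20], 1], [[0, 0, 0], [8, 2, 20], 1], [[0, 0, 0], [8, 0, 20], 1], [[0, 0, 0], [8, 0, 15], 1], [[0, 0, 0], [0, 0, -1], 1]])

```text
time_s: 13.9
ee_pos: [0.4787, 0.1299, 0.0926]
tcp_rot: [[0.028, 0.999, -0.022], [0.98, -0.031, -0.198], [-0.199, -0.016, -0.98]]
wrist_force: [-1.0, 0.3, -0.7]
width: 0.0203
```

```bash
python3 -c "
from h import *
to(*binlip(.035,.488,.018,-.19));lipnow()"
```

```text
t 13.9 p [0.4787 0.1299 0.0926] yaw 1.5427 w 0.0203 F [-1.   0.3 -0.7] q [ 0.25  0.08 -0.16  1.41 -0.19  1.86]
 shift now-tool mm [12.9  5.1 19.6]
 turn [-0.0158  0.0099  0.0016]
 shift after-turn mm [12.8  4.8 19.8]
 lip bin x mm 25.7 world x 0.4825 h 38.8 floor 17.6 pitch deg -11.45
```

Call:
play_rows(increments=[[[-0.016, 0, 0], [4, 4, 8], 1], [[-0.005, 0, 0], [4, 2, 7], 1], [[0, 0, 0], [0, 0, 0], 1]])

```text
time_s: 14.2
ee_pos: [0.4833, 0.1318, 0.0744]
tcp_rot: [[0.029, 1.0, -0.005], [0.979, -0.029, -0.201], [-0.201, 0.001, -0.98]]
wrist_force: [-0.1, 0.5, -1.6]
width: 0.0202
```

```bash
python3 -c "
from h import *
to(*binlip(.06,.488,.012,-.19));lipnow()
im,d=get_image('top');save('top3',cv2.resize(im[200:360,130:300],None,fx=4,fy=4,interpolation=cv2.INTER_CUBIC))"
```

```text
t 14.2 p [0.4833 0.1318 0.0744] yaw 1.541 w 0.0202 F [-0.1  0.5 -1.6] q [ 0.25  0.09 -0.19  1.35 -0.19  1.86]
 shift now-tool mm [33.   0.2  3.1]
 turn [0.0014 0.0126 0.    ]
 shift after-turn mm [33.   0.3  3.5]
 lip bin x mm 27.6 world x 0.4878 h 20.4 floor 17.2 pitch deg -11.61
```

View pics/top3.png

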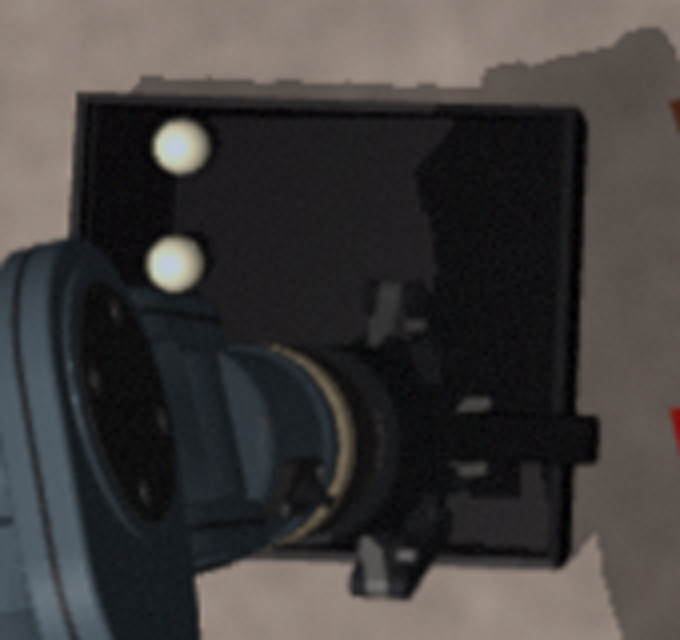

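Call:
play_rows(increments=[[[0, 0.005, 0], [6, 0, 1], 1], [[0, 0, 0], [8, 0, 0], 1], [[0, 0, 0], [8, 0, -1], 1]])

```text
time_s: 14.55
ee_pos: [0.4856, 0.1537, 0.0726]
tcp_rot: [[0.032, 0.999, -0.001], [0.98, -0.032, -0.195], [-0.195, 0.005, -0.981]]
wrist_force: [-0.1, 0.2, -1.8]
width: 0.0202
```

```bash
python3 -c "
from h import *
to();lipnow()"
```

```text
t 14.55 p [0.4856 0.1537 0.0726] yaw 1.5377 w 0.0202 F [-0.1  0.2 -1.8] q [ 0.29  0.11 -0.16  1.35 -0.19  1.9 ]
 lip bin x mm 49.9 world x 0.4899 h 19.1 floor 13.3 pitch deg -11.26
```

Call:
play_rows(increments=[[[0, 0, 0], [0, -1, 4], 1], [[0, 0, 0], [2, -1, 3], 1], [[0, 0, 0], [0, 0, 0], 1]])

```text
time_s: 14.85
ee_pos: [0.4849, 0.1567, 0.0665]
tcp_rot: [[0.03, 1.0, 0.002], [0.981, -0.029, -0.194], [-0.194, 0.008, -0.981]]
wrist_force: [-0.9, 0.8, 0.5]
width: 0.0205
```

```bash
python3 -c "
from h import *
to();lipnow()"
```

```text
t 14.85 p [0.4849 0.1567 0.0665] yaw 1.5399 w 0.0205 F [-0.9  0.8  0.5] q [ 0.3   0.11 -0.17  1.34 -0.19  1.9 ]
 lip bin x mm 53.0 world x 0.4891 h 13.2 floor 12.8 pitch deg -11.17
```

Call:
play_rows(increments=[[[0, 0, 0], [1, 0, 2], 1], [[0, 0, 0], [5, -1, 1.5], 1], [[0, 0, 0], [5, 0, 1.5], 1]])

```text
time_s: 15.15
ee_pos: [0.4871, 0.1651, 0.0639]
tcp_rot: [[0.033, 0.999, 0.009], [0.98, -0.03, -0.197], [-0.196, 0.015, -0.98]]
wrist_force: [0.1, -2.6, 7.5]
width: 0.0204
```

```bash
python3 -c "
from h import *
to();lipnow()"
```

```text
t 15.15 p [0.4871 0.1651 0.0639] yaw 1.5374 w 0.0204 F [ 0.1 -2.6  7.5] q [ 0.31  0.12 -0.17  1.33 -0.19  1.92]
 lip bin x mm 61.3 world x 0.4914 h 10.3 floor 11.3 pitch deg -11.33
```

Call:
play_rows(increments=[[[0.01, 0, 0], [5, -2, 0], 1], [[0, 0, 0], [5, -1, 0.5], 1], [[0, 0, 0], [5, 0, 0.5], 1]])

```text
time_s: 15.45
ee_pos: [0.4871, 0.1789, 0.0628]
tcp_rot: [[0.036, 0.999, 0.005], [0.979, -0.034, -0.199], [-0.198, 0.012, -0.98]]
wrist_force: [0.1, -2.1, 3.0]
width: 0.0203
```

```bash
python3 -c "
from h import *
to();lipnow()"
```

```text
t 15.45 p [0.4871 0.1789 0.0628] yaw 1.5341 w 0.0203 F [ 0.1 -2.1  3. ] q [ 0.34  0.14 -0.15  1.34 -0.19  1.95]
 lip bin x mm 75.0 world x 0.4913 h 9.0 floor 8.9 pitch deg -11.43
```

Run:
```python
from h import *
im,d=get_image('scene');save('scene3',cv2.resize(im[200:340,340:520],None,fx=4,fy=4,interpolation=cv2.INTER_CUBIC))
```

```text
(no output)
```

View pics/scene3.png

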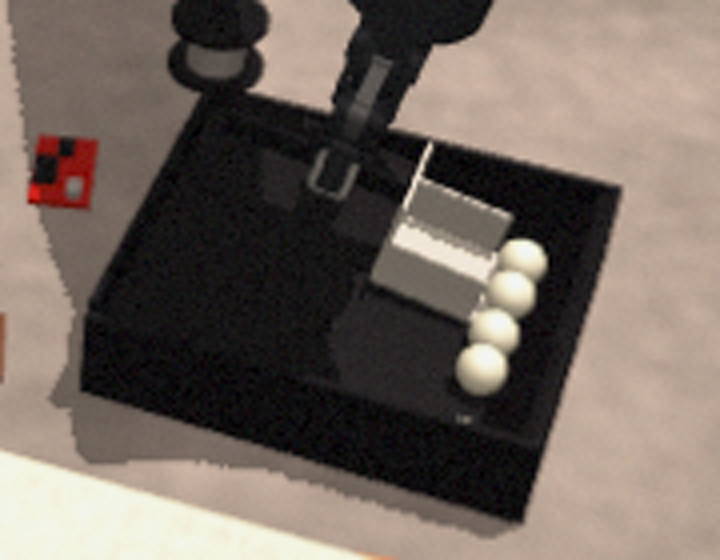

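Run:
```python
from h import *
for a,b in [(523,258),(512,295),(494,330),(481,370)]:
    print([world('scene',340+a/4,200+b/4,z=z).round(4) for z in (.022,.03)])
im,d=get_image('top');save('top4',cv2.resize(im[200:360,130:300],None,fx=4,fy=4,interpolation=cv2.INTER_CUBIC))
im,d=get_image('scene');save('scene4',cv2.resize(im[240:310,430:490],None,fx=8,fy=8,interpolation=cv2.INTER_CUBIC))
```

```text
[array([0.4698, 0.2863, 0.022 ]), array([0.4792, 0.2866, 0.03  ])]
[array([0.5018, 0.2863, 0.022 ]), array([0.5108, 0.2866, 0.03  ])]
[array([0.5325, 0.2825, 0.022 ]), array([0.5413, 0.2829, 0.03  ])]
[array([0.565 , 0.2821, 0.022 ]), array([0.5735, 0.2825, 0.03  ])]
```

View pics/top4.png

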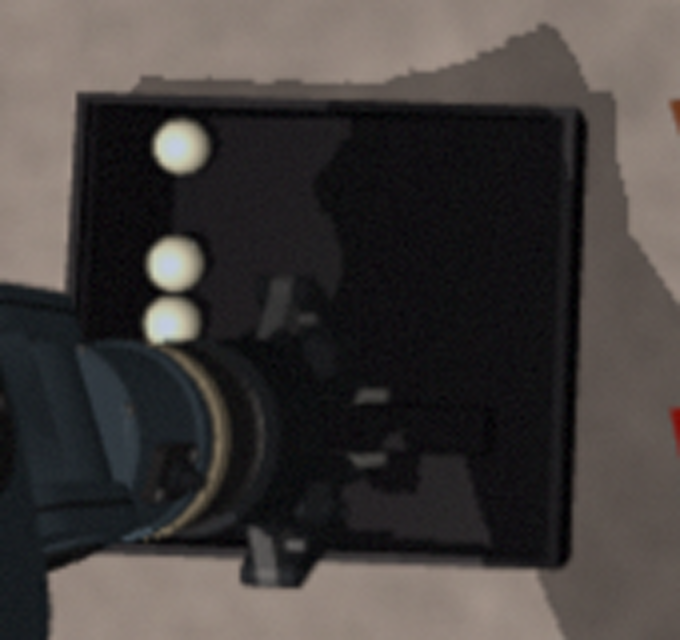

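View pics/scene4.png

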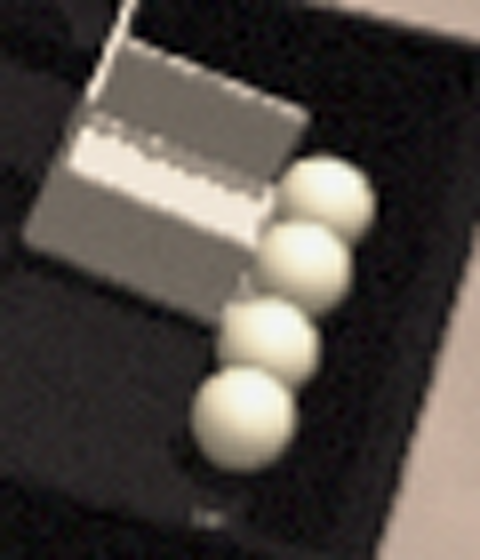

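Call:
play_rows(increments=[[[0.01, 0.005, 0.005], [5, -2, 0], 1], [[0, 0, 0], [5, -1, 0], 1]])

```text
time_s: 15.8
ee_pos: [0.4854, 0.1844, 0.0623]
tcp_rot: [[0.043, 0.999, -0.003], [0.978, -0.043, -0.205], [-0.205, 0.006, -0.979]]
wrist_force: [-0.6, -17.5, 14.3]
width: 0.0204
```

Run:
```python
from h import *
to();lipnow()
im,d=get_image('scene');save('scene5',cv2.resize(im[240:310,430:490],None,fx=8,fy=8,interpolation=cv2.INTER_CUBIC))
```

```text
t 15.8 p [0.4854 0.1844 0.0623] yaw 1.5266 w 0.0204 F [ -0.6 -17.5  14.3] q [ 0.35  0.16 -0.13  1.35 -0.19  1.97]
 lip bin x mm 80.0 world x 0.49 h 7.8 floor 8.0 pitch deg -11.82
```

View pics/scene5.png

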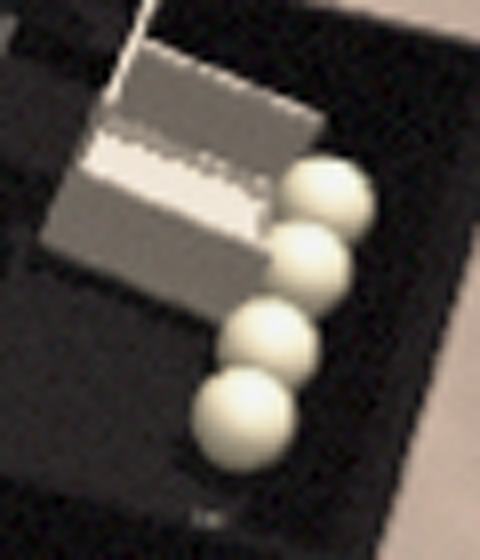

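Call:
play_rows(increments=[[[0, 0.05, 0.01], [0, 0, -1], 1], [[0, 0.05, 0], [1.5, 0, -1], 1], [[0, 0.05, 0], [1.5, 0, -1], 1]])

```text
time_s: 16.15
ee_pos: [0.4827, 0.1862, 0.0619]
tcp_rot: [[0.052, 0.999, -0.002], [0.997, -0.052, -0.06], [-0.06, 0.001, -0.998]]
wrist_force: [0.1, -2.8, -2.1]
width: 0.0205
```

Run:
```python
from h import *
to();lipnow()
im,d=get_image('scene');save('scene6',cv2.resize(im[240:310,430:490],None,fx=8,fy=8,interpolation=cv2.INTER_CUBIC))
```

```text
t 16.15 p [0.4827 0.1862 0.0619] yaw 1.5186 w 0.0205 F [ 0.1 -2.8 -2.1] q [ 0.27  0.09 -0.2   1.3  -0.06  1.9 ]
 lip bin x mm 88.6 world x 0.4881 h 22.8 floor 6.5 pitch deg -3.44
```

View pics/scene6.png

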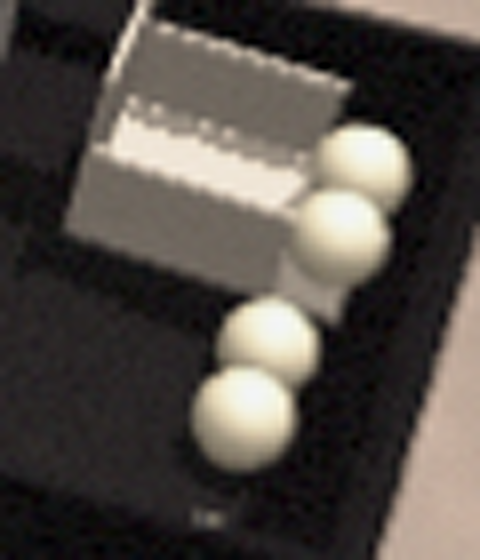

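Call:
play_rows(increments=[[[0, 0.05, -0.01], [1.5, 0, -1.5], 1], [[0, 0.05, -0.01], [1.5, 0, -1.5], 1], [[0, 0.05, 0], [0.5, 0, -2], 1], [[0, 0.05, 0], [-1, 0, -3], 1]])

```text
time_s: 16.6
ee_pos: [0.4774, 0.1894, 0.064]
tcp_rot: [[0.033, 0.999, -0.008], [0.989, -0.031, 0.146], [0.146, -0.012, -0.989]]
wrist_force: [0.4, 0.2, -1.9]
width: 0.02
```

Run:
```python
from h import *
to();lipnow()
im,d=get_image('scene');save('scene7',cv2.resize(im[240:310,430:490],None,fx=8,fy=8,interpolation=cv2.INTER_CUBIC))
```

```text
t 16.6 p [0.4774 0.1894 0.064 ] yaw 1.5378 w 0.02 F [ 0.4  0.2 -1.9] q [ 0.16  0.01 -0.28  1.26  0.15  1.76]
 lip bin x mm 97.4 world x 0.4801 h 48.2 floor 4.9 pitch deg 8.4
```

View pics/scene7.png

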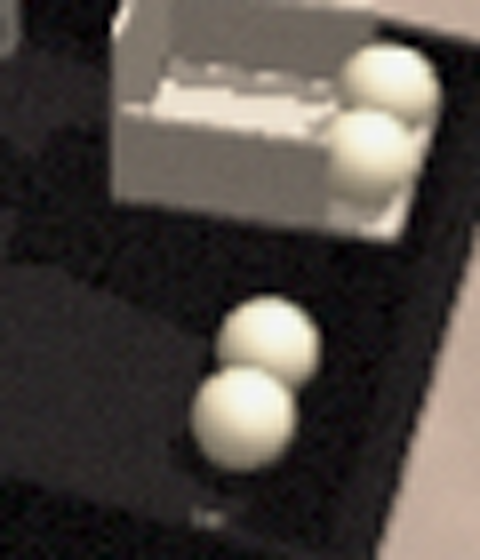

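Call:
play_rows(increments=[[[0, 0.04, 0], [-1, 3, -4], 1], [[0, 0.04, 0], [-1, 3, -4], 1], [[0, 0.02, 0], [0, 2, -3], 1], [[0, 0, 0], [0, 0, -2], 1]])

```text
time_s: 17.05
ee_pos: [0.4816, 0.1836, 0.0719]
tcp_rot: [[0.038, 0.999, -0.015], [0.969, -0.033, 0.244], [0.244, -0.024, -0.97]]
wrist_force: [-0.6, -0.2, -2.4]
width: 0.0206
```

Run:
```python
from h import *
to();lipnow()
im,d=get_image('scene');save('scene8',cv2.resize(im[210:310,420:500],None,fx=6,fy=6,interpolation=cv2.INTER_CUBIC))
```

```text
t 17.05 p [0.4816 0.1836 0.0719] yaw 1.5314 w 0.0206 F [-0.6 -0.2 -2.4] q [ 0.08  0.01 -0.28  1.28  0.25  1.69]
 lip bin x mm 92.7 world x 0.4849 h 67.6 floor 5.8 pitch deg 14.1
```

View pics/scene8.png

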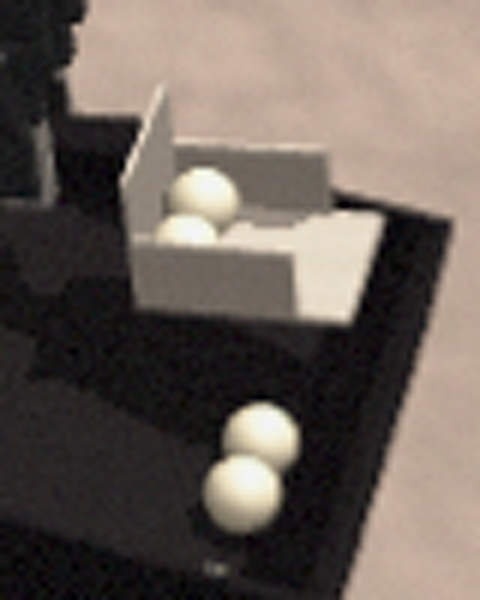

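```bash
cat >> h.py <<'E'
def caselip(x,y,h,pitch,yaw=YB):
    R=Rt(yaw,pitch);return np.array([x,y,h])-R@LIP,R
def lipw():
    s=sense();R=s['tcp_rot'];L=s['ee_pos']+R@LIP;print(' lip world',L.round(4),'pitch deg',round(np.degrees(np.arcsin(R[2,0])),2))
E
python3 -c "
from h import *
to(*caselip(.525,-.115,.16,.25))"
```

```text
t 17.1 p [0.4816 0.1838 0.0723] yaw 1.5318 w 0.0202 F [ 0.9  0.  -1.8] q [ 0.08  0.01 -0.28  1.28  0.25  1.69]
 shift now-tool mm [-377.7   51.5 -190.6]
 turn [-0.0218  0.004  -0.009 ]
 shift after-turn mm [-377.4   52.2 -191. ]
```

Call:
play_rows(increments=[[[0, 0, 0], [2, 0, -10], 1], [[0, 0, 0], [6, 0, -23], 1], [[0, 0, 0], [6, 0, -25], 1], [[0, 0, 0], [6, 0, -25], 1], [[0, 0, 0], [6, 0, -25], 1], [[0, 0, 0], [4, 0, -15], 1]])

```text
time_s: 17.7
ee_pos: [0.4808, 0.1854, 0.202]
tcp_rot: [[0.036, 0.999, -0.024], [0.97, -0.029, 0.241], [0.24, -0.032, -0.97]]
wrist_force: [1.1, 0.9, -2.1]
width: 0.0204
```

```bash
python3 -c "
from h import *
to(*caselip(.525,-.115,.16,.25));lipw()"
```

```text
t 17.7 p [0.4808 0.1854 0.202 ] yaw 1.5338 w 0.0204 F [ 1.1  0.9 -2.1] q [ 0.09 -0.02 -0.05  1.55  0.24  1.69]
 shift now-tool mm [-411.2   54.   -64.2]
 turn [-0.0314  0.0079 -0.0071]
 shift after-turn mm [-411.    53.1  -65.7]
 lip world [0.484  0.3009 0.1971] pitch deg 13.87
```

Call:
play_rows(increments=[[[-0.01, 0, 0], [-12, 2, -4], 1], [[-0.01, 0, 0], [-24, 4, -7], 1], [[-0.01, 0, 0], [-34, 5, -9], 1], [[0, 0, 0], [-34, 5, -9], 1], [[0, 0, 0], [-34, 5, -9], 1], [[0, 0, 0], [-34, 5, -9], 1], [[0, 0, 0], [-34, 5, -9], 1], [[0, 0, 0], [-34, 5, -9], 1], [[0, 0, 0], [-34, 5, -9], 1], [[0, 0, 0], [-34, 5, -9], 1]])

```text
time_s: 18.7
ee_pos: [0.5161, -0.1453, 0.2101]
tcp_rot: [[0.022, 1.0, 0.01], [0.972, -0.024, 0.235], [0.236, 0.004, -0.972]]
wrist_force: [1.1, 0.2, -2.7]
width: 0.0202
```

```bash
python3 -c "
from h import *
to(*caselip(.525,-.115,.13,.25));lipw()"
```

```text
t 18.7 p [ 0.5161 -0.1453  0.2101] yaw 1.5481 w 0.0202 F [ 1.1  0.2 -2.7] q [-0.52  0.16  0.16  1.68  0.21  1.06]
 shift now-tool mm [-100.6    7.2   54. ]
 turn [0.0028 0.0121 0.0069]
 shift after-turn mm [-101.2    8.    52.7]
 lip world [ 0.5189 -0.0298  0.2047] pitch deg 13.63
```

Call:
play_rows(increments=[[[0, 0, 0], [-28, 2, 4], 1], [[0, 0, 0], [-24, 2, 10], 1], [[0, 0, 0], [-20, 2, 12], 1], [[0, 0, 0], [-12, 1, 12], 1], [[0, 0, 0], [-5, 0, 8], 1], [[0, 0, 0], [0, 0, -1], 1]])

```text
time_s: 19.3
ee_pos: [0.5189, -0.2307, 0.138]
tcp_rot: [[0.029, 1.0, 0.007], [0.972, -0.03, 0.235], [0.235, 0.0, -0.972]]
wrist_force: [0.1, -0.0, -1.4]
width: 0.0204
```

```bash
python3 -c "
from h import *
to(*caselip(.525,-.115,.045,-.65));lipw()
im,d=get_image('scene');save('scene9',cv2.resize(im[140:310,190:390],None,fx=3,fy=3,interpolation=cv2.INTER_CUBIC))"
```

```text
t 19.3 p [ 0.5189 -0.2307  0.138 ] yaw 1.5411 w 0.0204 F [ 0.1 -0.  -1.4] q [-0.64  0.28  0.16  1.59  0.19  0.94]
 shift now-tool mm [45.8  2.6 11. ]
 turn [ 5.000e-04 -8.869e-01 -1.000e-04]
 shift after-turn mm [ 37.5   2.6 -28.5]
 lip world [ 0.5224 -0.1153  0.1325] pitch deg 13.58
```

View pics/scene9.png

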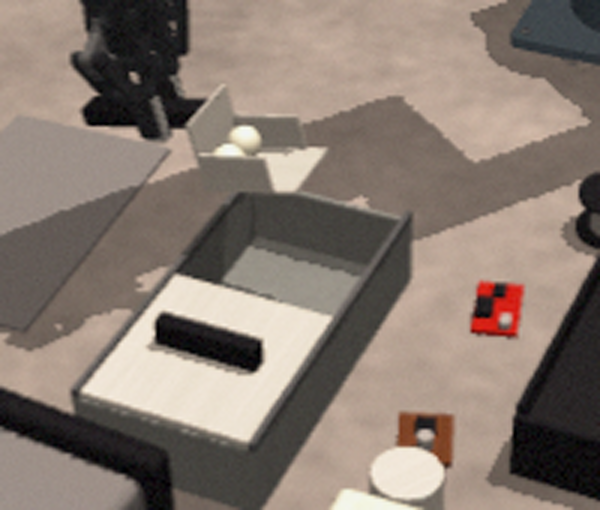

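Call:
play_rows(increments=[[[0, -0.1, 0], [6, 1, 0], 1], [[0, -0.11, 0], [6, 0, 0], 1], [[0, -0.11, 0], [6, 0, -1], 1], [[0, -0.11, 0], [6, 0, -2], 1], [[0, -0.11, 0], [6, 0, -2], 1], [[0, -0.11, 0], [5.5, 0, -3], 1], [[0, -0.11, 0], [5, 0, -3], 1], [[0, -0.11, 0], [5, 0, -4], 1], [[0, 0, 0], [0, 0, -1], 1]])

```text
time_s: 20.25
ee_pos: [0.5251, -0.1699, 0.1582]
tcp_rot: [[0.026, 1.0, 0.005], [0.791, -0.018, -0.611], [-0.611, 0.02, -0.791]]
wrist_force: [0.8, 0.5, -3.0]
width: 0.0202
```

```bash
python3 -c "
from h import *
to();lipw()
im,d=get_image('scene');save('scene10',cv2.resize(im[140:310,190:390],None,fx=3,fy=3,interpolation=cv2.INTER_CUBIC))"
```

```text
t 20.25 p [ 0.5251 -0.1699  0.1582] yaw 1.5375 w 0.0202 F [ 0.8  0.5 -3. ] q [-0.08  0.04 -0.19  1.27 -0.65  1.49]
 lip world [ 0.5282 -0.1019  0.0647] pitch deg -37.66
```

View pics/scene10.png

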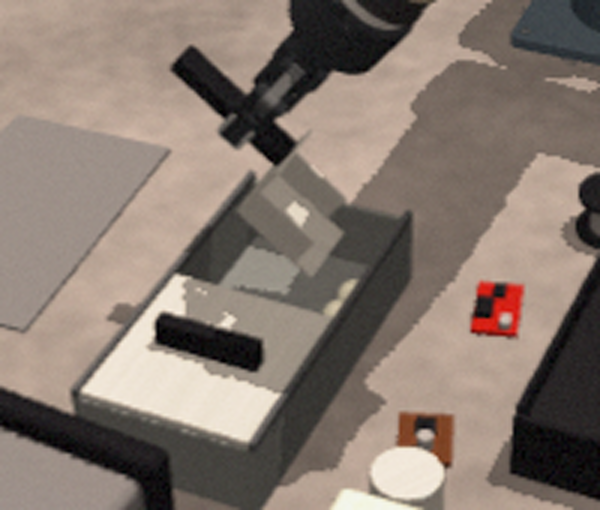

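Call:
play_rows(increments=[[[0, 0, 0], [-12, 0, -16], 1], [[0, 0, 0], [-18, 0, -24], 1], [[0, 0, 0], [-18, 0, -24], 1], [[0, 0.1, 0], [-5, 0, -7], 1], [[0, 0.12, 0], [0, 0, -2], 1], [[0, 0.12, 0], [0, 0, -2], 1], [[0, 0.1, 0], [0, 0, -2], 1]])

```text
time_s: 21.0
ee_pos: [0.5245, -0.1647, 0.2662]
tcp_rot: [[0.019, 0.999, 0.034], [0.982, -0.013, -0.188], [-0.188, 0.037, -0.982]]
wrist_force: [-0.6, -0.8, -1.0]
width: 0.0202
```

```bash
python3 -c "
from h import *
to(*binlip(.02,.546,.09,-.19));lipw()
im,d=get_image('top');save('top5',cv2.resize(im[200:360,130:300],None,fx=4,fy=4,interpolation=cv2.INTER_CUBIC))
"
```

```text
t 21.0 p [ 0.5245 -0.1647  0.2662] yaw 1.5511 w 0.0202 F [-0.6 -0.8 -1. ] q [-0.33  0.03  0.14  1.58 -0.17  1.25]
 shift now-tool mm [304.9   8.6  67.8]
 turn [ 0.0392 -0.0012  0.0099]
 shift after-turn mm [305.    8.3  67.1]
 lip world [ 0.5277 -0.0618  0.2136] pitch deg -10.83
```

View pics/top5.png

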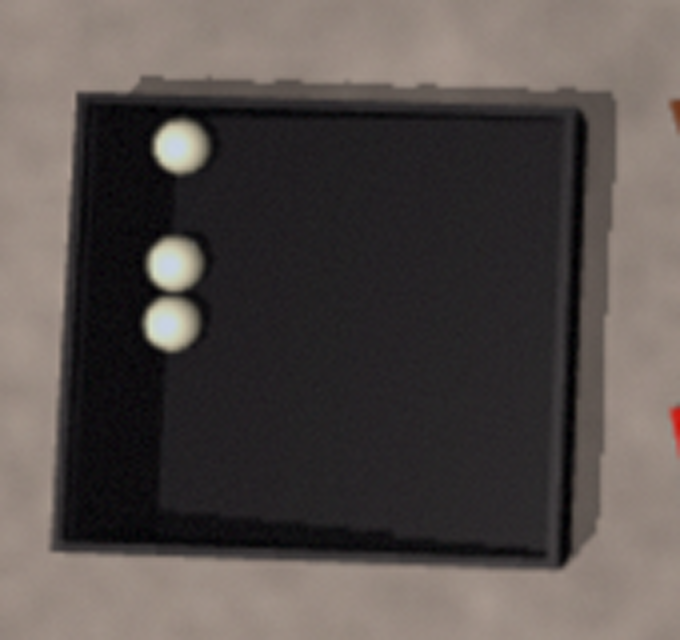

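Call:
play_rows(increments=[[[0.02, 0, 0.005], [25, 1, 2], 1], [[0.02, 0, 0.005], [33, 1, 2], 1], [[0, 0, 0], [35, 1, 3], 1], [[0, 0, 0], [35, 1, 5], 1], [[0, 0, 0], [35, 1, 6], 1], [[0, 0, 0], [35, 1, 8], 1], [[0, 0, 0], [35, 1, 8], 1], [[0, 0, 0], [35, 1, 8], 1], [[0, 0, 0], [20, 1, 8], 1], [[0, 0, 0], [5, 0, 5], 1]])

```text
time_s: 22.05
ee_pos: [0.5532, 0.1079, 0.1685]
tcp_rot: [[0.058, 0.998, 0.02], [0.979, -0.053, -0.196], [-0.195, 0.031, -0.98]]
wrist_force: [-0.7, -1.0, -1.8]
width: 0.0204
```

```bash
python3 -c "
from h import *
to(*binlip(.045,.547,.018,-.20));lipnow()"
```

```text
t 22.05 p [0.5532 0.1079 0.1685] yaw 1.5114 w 0.0204 F [-0.7 -1.  -1.8] q [ 0.18  0.17  0.1   1.51 -0.2   1.81]
 shift now-tool mm [ 56.8 -15.2  86.9]
 turn [ 0.0254 -0.0034 -0.0291]
 shift after-turn mm [ 57.5 -11.3  87. ]
 lip bin x mm 6.1 world x 0.5624 h 115.1 floor 21.0 pitch deg -11.24
```

Call:
play_rows(increments=[[[0.015, 0, -0.029], [8, -5, 12], 1], [[0.01, 0, -0.005], [10, -4, 18], 1], [[0, 0, 0], [10, -2, 18], 1], [[0, 0, 0], [8, -1, 14], 1], [[0, 0, 0], [3, 0, 5], 1], [[0, 0, 0], [0, 0, 0], 1]])

```text
time_s: 22.65
ee_pos: [0.5414, 0.1307, 0.09]
tcp_rot: [[0.025, 1.0, -0.008], [0.98, -0.027, -0.198], [-0.198, -0.003, -0.98]]
wrist_force: [-0.4, -1.1, -1.6]
width: 0.0207
```

```bash
python3 -c "
from h import *
to(*binlip(.05,.547,.014,-.20));lipnow()"
```

```text
t 22.65 p [0.5414 0.1307 0.09  ] yaw 1.5448 w 0.0207 F [-0.4 -1.1 -1.6] q [ 0.22  0.22 -0.01  1.4  -0.19  1.83]
 shift now-tool mm [25.5  1.3 17.5]
 turn [-0.0025 -0.0007  0.0037]
 shift after-turn mm [25.5  1.2 17.5]
 lip bin x mm 28.5 world x 0.5453 h 36.3 floor 17.1 pitch deg -11.42
```

Call:
play_rows(increments=[[[0, 0, 0], [5, 1, 7], 1], [[0, 0, 0], [6, 0, 7], 1], [[0, 0, 0], [6, 0, 5], 1], [[0, 0, 0], [5, 0, 3], 1], [[0, 0, 0], [0, 0, 0], 1]])

```text
time_s: 23.15
ee_pos: [0.5463, 0.1488, 0.0673]
tcp_rot: [[0.028, 1.0, -0.001], [0.98, -0.028, -0.197], [-0.197, 0.005, -0.98]]
wrist_force: [-0.4, 1.6, 2.1]
width: 0.0203
```

```bash
python3 -c "
from h import *
to(*binlip(.06,.547,.011,-.20));lipnow()"
```

```text
t 23.15 p [0.5463 0.1488 0.0673] yaw 1.5419 w 0.0203 F [-0.4  1.6  2.1] q [ 0.25  0.25 -0.02  1.36 -0.19  1.86]
 shift now-tool mm [13.6 -3.2 -0.2]
 turn [ 0.0049 -0.002   0.0009]
 shift after-turn mm [13.6 -3.2 -0.3]
 lip bin x mm 46.7 world x 0.5503 h 13.7 floor 13.9 pitch deg -11.34
```

Contact with the floor. Push forward.

Call:
play_rows(increments=[[[0.005, 0, 0], [5, -2, 1], 1], [[0, 0, 0], [5, -2, 1], 1], [[0, 0, 0], [5, -1, 1], 1], [[0, 0, 0], [5, -1, 0.5], 1]])

```text
time_s: 23.55
ee_pos: [0.5445, 0.1688, 0.0638]
tcp_rot: [[0.031, 0.999, 0.003], [0.98, -0.03, -0.198], [-0.198, 0.009, -0.98]]
wrist_force: [0.1, -3.2, 4.7]
width: 0.0205
```

```bash
python3 -c "
from h import *
to(*binlip(.08,.547,.008,-.20));lipnow()"
```

```text
t 23.55 p [0.5445 0.1688 0.0638] yaw 1.5387 w 0.0205 F [ 0.1 -3.2  4.7] q [ 0.29  0.26 -0.01  1.36 -0.19  1.9 ]
 shift now-tool mm [13.6 -0.9 -0.7]
 turn [ 0.009  -0.0009 -0.0023]
 shift after-turn mm [13.6 -0.8 -0.7]
 lip bin x mm 66.6 world x 0.5484 h 10.1 floor 10.4 pitch deg -11.41
```

Call:
play_rows(increments=[[[0.005, 0, -0.003], [5, -1, 0.5], 1], [[0, 0, -0.003], [5, -1, 0], 1], [[0, 0, 0], [5, 0, 0], 1]])

```text
time_s: 23.85
ee_pos: [0.5436, 0.1822, 0.0619]
tcp_rot: [[0.026, 1.0, 0.0], [0.979, -0.026, -0.204], [-0.204, 0.005, -0.979]]
wrist_force: [-2.4, -13.9, 12.5]
width: 0.0206
```

```bash
python3 -c "
from h import *
to(*binlip(.08,.547,.008,-.20));lipnow()
im,d=get_image('scene');save('scene11',cv2.resize(im[240:310,430:490],None,fx=8,fy=8,interpolation=cv2.INTER_CUBIC))"
```

```text
t 23.85 p [0.5436 0.1822 0.0619] yaw 1.5441 w 0.0206 F [ -2.4 -13.9  12.5] q [ 0.31  0.28  0.01  1.36 -0.2   1.92]
 shift now-tool mm [0.1 0.5 0. ]
 turn [0.0061 0.0058 0.003 ]
 shift after-turn mm [0.1 0.5 0. ]
 lip bin x mm 79.6 world x 0.5464 h 7.5 floor 8.1 pitch deg -11.79
```

View pics/scene11.png

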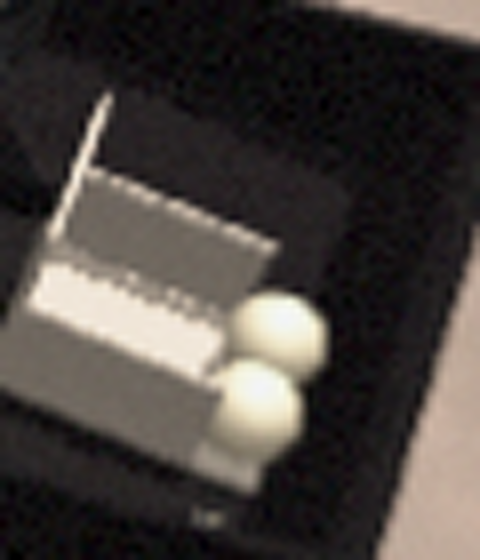

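Call:
play_rows(increments=[[[0, 0.05, 0], [0, 0.5, -1], 1], [[0, 0.05, 0], [1.5, 1, -1], 1], [[0, 0.05, 0], [1.5, 1, -1], 1], [[0, 0.05, 0], [1.5, 1, -1.5], 1], [[0, 0.05, 0], [1.5, 1, -1.5], 1], [[0, 0.05, 0], [0.5, 1, -2], 1], [[0, 0.05, 0], [-1, 1, -3], 1]])

```text
time_s: 24.6
ee_pos: [0.5388, 0.1849, 0.0579]
tcp_rot: [[0.026, 0.999, -0.019], [0.99, -0.023, 0.138], [0.138, -0.022, -0.99]]
wrist_force: [-0.7, 0.3, -2.2]
width: 0.0204
```

Call:
play_rows(increments=[[[0, 0.04, 0], [-1, 1, -4], 1], [[0, 0.04, 0], [-1, 1, -4], 1], [[0, 0.02, 0], [0, 1, -3], 1], [[0, 0, 0], [0, 0, -2], 1]])

```text
time_s: 25.0
ee_pos: [0.5354, 0.1812, 0.0621]
tcp_rot: [[0.032, 0.999, -0.032], [0.97, -0.023, 0.242], [0.241, -0.039, -0.97]]
wrist_force: [-0.4, -0.4, -1.2]
width: 0.0206
```

```bash
python3 -c "
from h import *
to(*caselip(.525,-.115,.16,.25));lipnow()
im,d=get_image('scene');save('scene12',cv2.resize(im[210:310,420:500],None,fx=6,fy=6,interpolation=cv2.INTER_CUBIC))"
```

```text
t 25.0 p [0.5354 0.1812 0.0621] yaw 1.5383 w 0.0206 F [-0.4 -0.4 -1.2] q [ 0.07  0.17 -0.13  1.29  0.25  1.67]
 shift now-tool mm [-375.4   -8.4 -197.9]
 turn [-0.0395  0.0068 -0.0028]
 shift after-turn mm [-374.    -1.5 -200.6]
 lip bin x mm 91.9 world x 0.5373 h 57.4 floor 5.9 pitch deg 13.93
```

View pics/scene12.png

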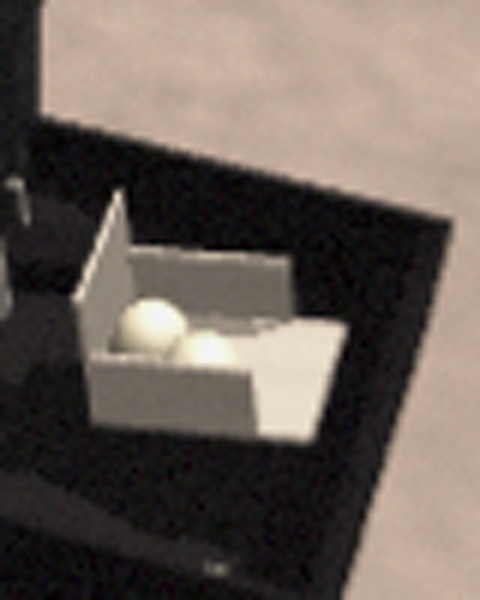

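Two balls in the pan. Lift and carry.

Call:
play_rows(increments=[[[-0.01, 0, 0], [2, 0, -10], 1], [[-0.01, 0, 0], [6, 0, -23], 1], [[-0.01, 0, 0], [6, 0, -25], 1], [[0, 0, 0], [6, 0, -25], 1], [[0, 0, 0], [6, 0, -25], 1], [[0, 0, 0], [6, 0, -20], 1]])

```text
time_s: 25.65
ee_pos: [0.5328, 0.1849, 0.1956]
tcp_rot: [[0.029, 1.0, -0.012], [0.971, -0.025, 0.239], [0.238, -0.018, -0.971]]
wrist_force: [0.7, 0.2, -0.6]
width: 0.0204
```

Call:
play_rows(increments=[[[0, 0, 0], [-12, 0, -4], 1], [[0, 0, 0], [-24, 0, -7], 1], [[0, 0, 0], [-34, 0, -9], 1], [[0, 0, 0], [-34, 0, -9], 1], [[0, 0, 0], [-34, 0, -9], 1], [[0, 0, 0], [-34, 0, -9], 1], [[0, 0, 0], [-34, 0, -9], 1], [[0, 0, 0], [-34, 0, -9], 1], [[0, 0, 0], [-34, 0, -9], 1], [[0, 0, 0], [-34, 0, -9], 1]])

```text
time_s: 26.65
ee_pos: [0.5244, -0.1432, 0.2027]
tcp_rot: [[0.013, 1.0, -0.009], [0.972, -0.011, 0.237], [0.237, -0.012, -0.972]]
wrist_force: [1.2, -0.2, -1.4]
width: 0.0202
```

```bash
python3 -c "
from h import *
to(*caselip(.525,-.120,.12,.25));lipw()"
```

```text
t 26.65 p [ 0.5244 -0.1432  0.2027] yaw 1.5571 w 0.0202 F [ 1.2 -0.2 -1.4] q [-0.51  0.2   0.19  1.69  0.2   1.06]
 shift now-tool mm [-108.4   -0.9   54.7]
 turn [-0.0166  0.0113  0.0155]
 shift after-turn mm [-1.09e+02 -1.00e-01  5.35e+01]
 lip world [ 0.5256 -0.0277  0.1975] pitch deg 13.68
```

Call:
play_rows(increments=[[[-0.01, 0, 0.01], [-28, 0, 4], 1], [[0, 0, 0.005], [-26, 0, 10], 1], [[0, 0, 0], [-22, 0, 12], 1], [[0, 0, 0], [-14, 0, 13], 1], [[0, 0, 0], [-6, 0, 12], 1], [[0, 0, 0], [0, 0, 0], 1]])

```text
time_s: 27.25
ee_pos: [0.5182, -0.2346, 0.1226]
tcp_rot: [[0.036, 0.999, -0.001], [0.971, -0.035, 0.235], [0.235, -0.01, -0.972]]
wrist_force: [-0.4, -0.6, -2.0]
width: 0.0203
```

```bash
python3 -c "
from h import *
to(*caselip(.525,-.115,.045,-.65));lipw()"
```

```text
t 27.25 p [ 0.5182 -0.2346  0.1226] yaw 1.5332 w 0.0203 F [-0.4 -0.6 -2. ] q [-0.65  0.3   0.15  1.57  0.19  0.95]
 shift now-tool mm [53.2  2.8 -3. ]
 turn [-0.011  -0.8873 -0.0034]
 shift after-turn mm [ 31.2   3.2 -43.1]
 lip world [ 0.5222 -0.1191  0.1172] pitch deg 13.59
```

Call:
play_rows(increments=[[[0, -0.1, 0], [6, 1, 0], 1], [[0, -0.11, 0], [6, 1, 0], 1], [[0, -0.11, 0], [6, 1, -1], 1], [[0, -0.11, 0], [6, 0, -2], 1], [[0, -0.11, 0], [6, 0, -2], 1], [[0, -0.11, 0], [5.5, 0, -3], 1], [[0, -0.11, 0], [5, 0, -3], 1], [[0, -0.11, 0], [5, 0, -4], 1], [[0, 0, 0], [0, 0, -1], 1]])

```text
time_s: 28.15
ee_pos: [0.5236, -0.1731, 0.1348]
tcp_rot: [[0.018, 1.0, -0.016], [0.794, -0.024, -0.607], [-0.608, -0.001, -0.794]]
wrist_force: [0.0, -0.3, -1.9]
width: 0.0203
```

```bash
python3 -c "
from h import *
to();lipw()
im,d=get_image('scene');save('scene13',cv2.resize(im[140:310,190:390],None,fx=3,fy=3,interpolation=cv2.INTER_CUBIC))"
```

```text
t 28.15 p [ 0.5236 -0.1731  0.1348] yaw 1.5477 w 0.0203 F [ 0.  -0.3 -1.9] q [-0.09  0.07 -0.2   1.25 -0.65  1.49]
 lip world [ 0.5251 -0.1047  0.0417] pitch deg -37.41
```

View pics/scene13.png

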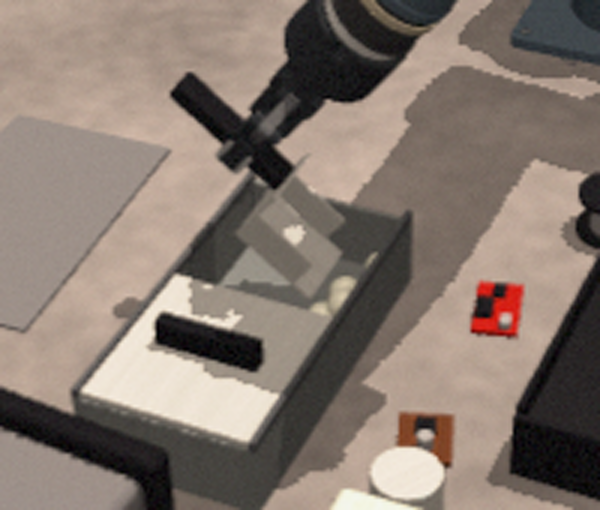

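Call:
play_rows(increments=[[[0, 0, 0], [-12, 0, -16], 1], [[0, 0, 0], [-18, 0, -24], 1], [[0, 0, 0], [-18, 0, -24], 1], [[0, 0.1, 0], [-10, 0, -12], 1], [[0, 0.12, 0], [0, 0, -4], 1], [[0, 0.12, 0], [0, 0, -2], 1], [[0, 0.1, 0], [0, 0, -2], 1]])

```text
time_s: 28.9
ee_pos: [0.5246, -0.1672, 0.2489]
tcp_rot: [[0.02, 1.0, 0.007], [0.983, -0.018, -0.184], [-0.184, 0.01, -0.983]]
wrist_force: [-0.2, 0.2, -1.5]
width: 0.0201
```

Call:
play_rows(increments=[[[0, 0, 0], [25, 2, 0], 1], [[0, 0, 0], [33, 4, -2], 1], [[0, 0, 0], [35, 5, -2], 1], [[0, 0, 0], [35, 5, -2], 1], [[0, 0, 0], [35, 5, 0], 1], [[0, 0, 0], [35, 5, 2], 1], [[0, 0, 0], [35, 5, 4], 1]])

```text
time_s: 29.6
ee_pos: [0.5691, 0.052, 0.2235]
tcp_rot: [[0.052, 0.998, 0.031], [0.983, -0.046, -0.18], [-0.178, 0.04, -0.983]]
wrist_force: [0.2, -1.1, -2.5]
width: 0.0204
```

```bash
python3 -c "
from h import *
to(*binlip(.01,.600,.09,-.20));lipnow();lipw()
im,d=get_image('top');save('top6',cv2.resize(im[150:350,130:450],None,fx=2.5,fy=2.5,interpolation=cv2.INTER_CUBIC))
"
```

```text
t 29.6 p [0.5691 0.052  0.2235] yaw 1.5175 w 0.0204 F [ 0.2 -1.1 -2.5] q [ 0.07  0.16  0.19  1.59 -0.18  1.69]
 shift now-tool mm [73.2 20.  68.6]
 turn [ 0.0359 -0.0206 -0.0235]
 shift after-turn mm [74.1 24.1 66.2]
 lip bin x mm -48.4 world x 0.5796 h 171.8 floor 30.6 pitch deg -10.25
 lip world [0.5759 0.1552 0.1718] pitch deg -10.25
```

View pics/top6.png

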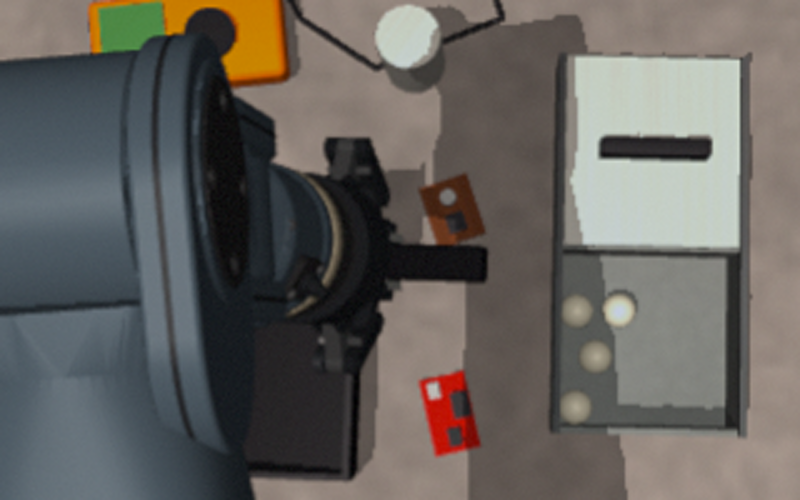

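Call:
play_rows(increments=[[[0.02, -0.01, -0.02], [15, 5, 5], 1], [[0.015, -0.01, -0.005], [20, 6, 12], 1], [[0, 0, 0], [20, 5, 15], 1], [[0, 0, 0], [15, 3, 15], 1], [[0, 0, 0], [8, 2, 15], 1], [[0, 0, 0], [0, 0, 0], 1]])

```text
time_s: 30.25
ee_pos: [0.5955, 0.1242, 0.1466]
tcp_rot: [[0.024, 1.0, -0.0], [0.982, -0.024, -0.187], [-0.187, 0.004, -0.982]]
wrist_force: [0.1, 0.3, -1.5]
width: 0.0201
```

```bash
python3 -c "
from h import *
to(*binlip(.035,.600,.03,-.20));lipnow()"
```

```text
t 30.25 p [0.5955 0.1242 0.1466] yaw 1.5465 w 0.0201 F [ 0.1  0.3 -1.5] q [ 0.19  0.31  0.22  1.52 -0.18  1.79]
 shift now-tool mm [23.  -0.3 59.6]
 turn [ 0.0053 -0.012   0.0053]
 shift after-turn mm [23.7 -0.1 59.3]
 lip bin x mm 24.2 world x 0.5997 h 94.0 floor 17.8 pitch deg -10.77
```

Call:
play_rows(increments=[[[0, -0.012, 0.005], [4, 0, 14], 1], [[0, 0, 0], [6, 0, 18], 1], [[0, 0, 0], [6, 0, 15], 1], [[0, 0, 0], [4, 0, 8], 1], [[0, 0, 0], [0, 0, 0], 1]])

```text
time_s: 30.75
ee_pos: [0.5962, 0.1312, 0.0868]
tcp_rot: [[0.033, 0.999, 0.001], [0.979, -0.033, -0.2], [-0.2, 0.008, -0.98]]
wrist_force: [-0.4, -0.7, -1.2]
width: 0.0203
```

```bash
python3 -c "
from h import *
to(*binlip(.055,.600,.012,-.20));lipnow()"
```

```text
t 30.75 p [0.5962 0.1312 0.0868] yaw 1.5366 w 0.0203 F [-0.4 -0.7 -1.2] q [ 0.21  0.34  0.14  1.41 -0.2   1.82]
 shift now-tool mm [28.2 -0.8 15.6]
 turn [ 0.007   0.0016 -0.0043]
 shift after-turn mm [28.2 -0.6 15.7]
 lip bin x mm 30.4 world x 0.6013 h 32.8 floor 16.7 pitch deg -11.55
```

Call:
play_rows(increments=[[[0.004, 0, -0.004], [5, -1, 6], 1], [[0, 0, 0], [6, -1, 6], 1], [[0, 0, 0], [6, 0, 4], 1], [[0, 0, 0], [5, 0, 3], 1], [[0, 0, 0], [0, 0, 0], 1]])

```text
time_s: 31.25
ee_pos: [0.5976, 0.1505, 0.0673]
tcp_rot: [[0.031, 0.999, 0.004], [0.98, -0.03, -0.199], [-0.198, 0.01, -0.98]]
wrist_force: [-2.3, 1.0, 0.7]
width: 0.0207
```

```bash
python3 -c "
from h import *
to(*binlip(.06,.600,.011,-.20));lipnow()"
```

```text
t 31.25 p [0.5976 0.1505 0.0673] yaw 1.5388 w 0.0207 F [-2.3  1.   0.7] q [ 0.24  0.37  0.13  1.38 -0.2   1.84]
 shift now-tool mm [10.5 -1.4  0.4]
 turn [ 0.0101 -0.0002 -0.0022]
 shift after-turn mm [10.5 -1.4  0.4]
 lip bin x mm 49.8 world x 0.602 h 13.5 floor 13.3 pitch deg -11.45
```

Call:
play_rows(increments=[[[0.006, 0, -0.002], [5, -2, 1], 1], [[0, 0, 0], [5, -1, 1], 1], [[0, 0, 0], [5, -1, 1], 1]])

```text
time_s: 31.55
ee_pos: [0.5966, 0.1651, 0.0644]
tcp_rot: [[0.032, 0.999, 0.004], [0.979, -0.03, -0.199], [-0.199, 0.011, -0.98]]
wrist_force: [-0.0, -2.5, 4.2]
width: 0.0205
```

```bash
python3 -c "
from h import *
to(*binlip(.08,.600,.008,-.20));lipnow()
im,d=get_image('top');save('top7',cv2.resize(im[200:300,130:230],None,fx=6,fy=6,interpolation=cv2.INTER_CUBIC))"
```

```text
t 31.55 p [0.5966 0.1651 0.0644] yaw 1.5384 w 0.0205 F [-0.  -2.5  4.2] q [ 0.26  0.38  0.14  1.38 -0.2   1.87]
 shift now-tool mm [15.8 -0.  -0.6]
 turn [ 0.0104  0.0005 -0.0026]
 shift after-turn mm [15.8 -0.  -0.6]
 lip bin x mm 64.4 world x 0.6006 h 10.5 floor 10.7 pitch deg -11.49
```

View pics/top7.png

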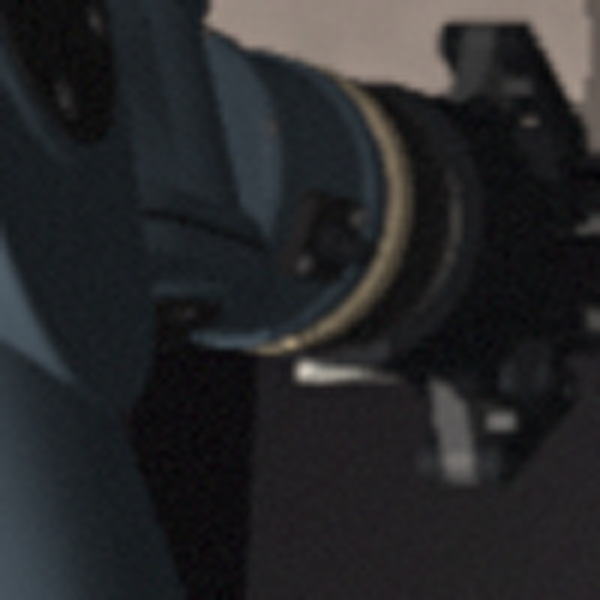

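Call:
play_rows(increments=[[[0.006, 0, -0.003], [5, 0, 0.5], 1], [[0, 0, -0.003], [5, 0, 0], 1], [[0, 0, 0], [5, 0, 0], 1]])

```text
time_s: 31.9
ee_pos: [0.598, 0.1801, 0.062]
tcp_rot: [[0.026, 1.0, 0.001], [0.979, -0.026, -0.201], [-0.201, 0.006, -0.979]]
wrist_force: [0.6, -8.4, 7.9]
width: 0.0204
```

```bash
python3 -c "
from h import *
to(*binlip(.08,.600,.008,-.20));lipnow()
im,d=get_image('scene');save('scene14',cv2.resize(im[240:320,420:490],None,fx=8,fy=8,interpolation=cv2.INTER_CUBIC))"
```

```text
t 31.9 p [0.598  0.1801 0.062 ] yaw 1.5438 w 0.0204 F [ 0.6 -8.4  7.9] q [ 0.28  0.41  0.17  1.39 -0.19  1.89]
 shift now-tool mm [ 0.6 -0.9  0. ]
 turn [0.0065 0.0028 0.0028]
 shift after-turn mm [ 0.6 -0.9  0. ]
 lip bin x mm 79.3 world x 0.6008 h 7.9 floor 8.1 pitch deg -11.62
```

View pics/scene14.png

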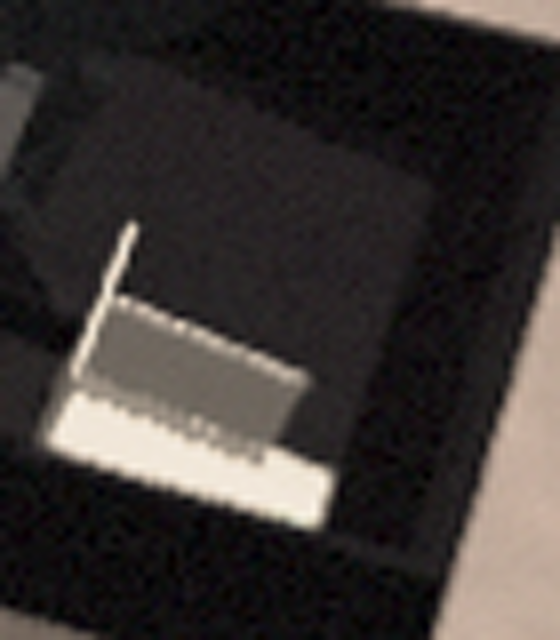

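Call:
play_rows(increments=[[[-0.01, 0.05, 0], [0, 0.5, -1], 1], [[-0.012, 0.05, 0], [1.5, 1.5, -1], 1], [[-0.012, 0.05, 0], [1.5, 1.5, -1], 1]])

```text
time_s: 32.25
ee_pos: [0.5985, 0.1812, 0.0592]
tcp_rot: [[0.022, 0.999, 0.03], [0.998, -0.02, -0.062], [-0.061, 0.032, -0.998]]
wrist_force: [-0.8, -4.1, -1.4]
width: 0.0205
```

```bash
python3 -c "
from h import *
to();lipnow()
im,d=get_image('scene');save('scene15',cv2.resize(im[230:320,420:500],None,fx=7,fy=7,interpolation=cv2.INTER_CUBIC))"
```

```text
t 32.25 p [0.5985 0.1812 0.0592] yaw 1.5489 w 0.0205 F [-0.8 -4.1 -1.4] q [ 0.22  0.32  0.07  1.3  -0.07  1.81]
 lip bin x mm 87.0 world x 0.6015 h 20.0 floor 6.8 pitch deg -3.53
```

View pics/scene15.png

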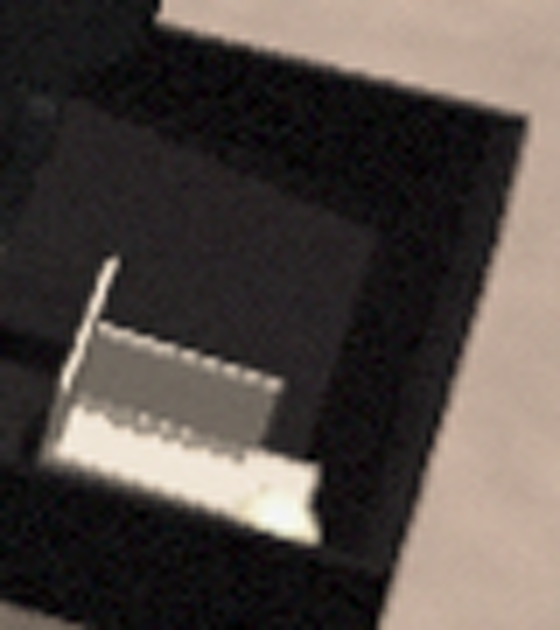

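Call:
play_rows(increments=[[[-0.005, 0.05, 0], [1.5, 1, -1.5], 1], [[-0.005, 0.05, 0], [1.5, 1, -1.5], 1], [[-0.005, 0.05, 0], [0.5, 1, -2], 1], [[-0.005, 0.05, 0], [-1, 1, -3], 1]])

```text
time_s: 32.7
ee_pos: [0.5962, 0.1846, 0.059]
tcp_rot: [[0.014, 0.999, 0.04], [0.989, -0.02, 0.143], [0.144, 0.037, -0.989]]
wrist_force: [-0.3, -0.2, -2.0]
width: 0.0201
```

```bash
python3 -c "
from h import *
to();lipnow()
im,d=get_image('scene');save('scene16',cv2.resize(im[230:320,420:500],None,fx=7,fy=7,interpolation=cv2.INTER_CUBIC))"
```

```text
t 32.7 p [0.5962 0.1846 0.059 ] yaw 1.5565 w 0.0201 F [-0.3 -0.2 -2. ] q [ 0.12  0.26 -0.02  1.24  0.14  1.71]
 lip bin x mm 96.1 world x 0.5985 h 43.0 floor 5.2 pitch deg 8.28
```

View pics/scene16.png

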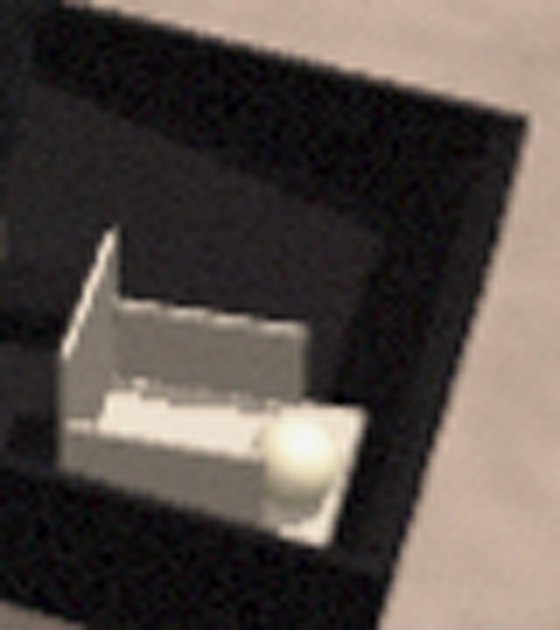

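Call:
play_rows(increments=[[[0, 0.04, 0.005], [-1, 1, -4], 1], [[0, 0.04, 0.005], [-1, 1, -4], 1], [[0, 0.02, 0], [0, 0, -3], 1], [[0, 0, 0], [0, 0, -3], 1]])

```text
time_s: 33.15
ee_pos: [0.5932, 0.1801, 0.0666]
tcp_rot: [[0.024, 0.999, 0.03], [0.97, -0.03, 0.243], [0.244, 0.023, -0.97]]
wrist_force: [-0.9, 0.2, -2.0]
width: 0.0204
```

```bash
python3 -c "
from h import *
to();lipnow()
im,d=get_image('scene');save('scene17',cv2.resize(im[220:320,420:500],None,fx=6,fy=6,interpolation=cv2.INTER_CUBIC))"
```

```text
t 33.15 p [0.5932 0.1801 0.0666] yaw 1.5462 w 0.0204 F [-0.9  0.2 -2. ] q [ 0.06  0.24 -0.03  1.25  0.24  1.67]
 lip bin x mm 92.5 world x 0.5963 h 62.2 floor 5.8 pitch deg 14.11
```

View pics/scene17.png

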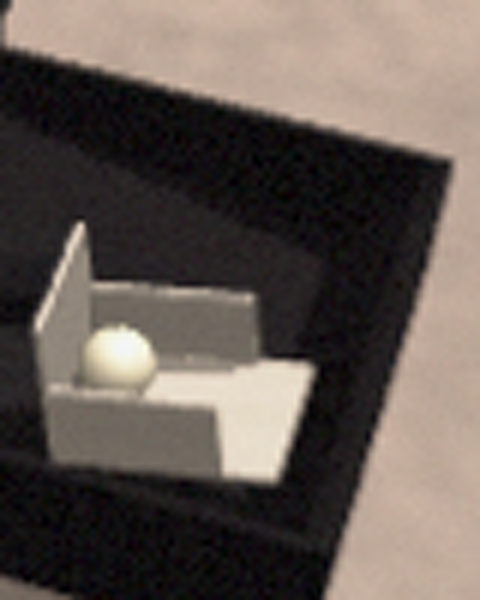

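Last ball is in the pan. Lift, carry (shifting −x by about 70 mm).

Call:
play_rows(increments=[[[0, 0, 0], [2, -1, -10], 1], [[0, 0, 0], [6, -2, -23], 1], [[0, 0, 0], [6, -2, -25], 1], [[0, 0, 0], [6, -2, -25], 1], [[0, 0, 0], [6, -2, -25], 1], [[0, 0, 0], [6, -2, -20], 1]])

```text
time_s: 33.8
ee_pos: [0.575, 0.1836, 0.201]
tcp_rot: [[0.021, 1.0, 0.02], [0.97, -0.025, 0.24], [0.24, 0.014, -0.971]]
wrist_force: [-0.1, -0.4, 0.1]
width: 0.0204
```

Call:
play_rows(increments=[[[0, 0, 0], [-12, -2, -4], 1], [[0, 0, 0], [-24, -4, -7], 1], [[0, 0, 0], [-34, -5, -9], 1], [[0, 0, 0], [-34, -6, -9], 1], [[0, 0, 0], [-34, -6, -9], 1], [[0, 0, 0], [-34, -6, -9], 1], [[0, 0, 0], [-34, -6, -9], 1], [[0, 0, 0], [-34, -6, -9], 1], [[0, 0, 0], [-34, -6, -9], 1], [[0, 0, 0], [-34, -4, -9], 1]])

```text
time_s: 34.8
ee_pos: [0.5136, -0.1437, 0.2075]
tcp_rot: [[0.006, 1.0, 0.022], [0.972, -0.011, 0.237], [0.237, 0.02, -0.971]]
wrist_force: [1.4, -0.7, -1.6]
width: 0.0202
```

```bash
python3 -c "
from h import *
to(*caselip(.525,-.120,.12,.25));lipw()"
```

```text
t 34.8 p [ 0.5136 -0.1437  0.2075] yaw 1.5643 w 0.0202 F [ 1.4 -0.7 -1.6] q [-0.53  0.14  0.13  1.67  0.22  1.04]
 shift now-tool mm [-109.     7.3   59.6]
 turn [0.0146 0.0107 0.0227]
 shift after-turn mm [-109.4   10.6   58.3]
 lip world [ 0.515  -0.0282  0.2023] pitch deg 13.7
```

Call:
play_rows(increments=[[[0.01, 0, 0.015], [-28, 3, 5], 1], [[0, 0, 0.008], [-26, 3, 11], 1], [[0, 0, 0], [-22, 3, 13], 1], [[0, 0, 0], [-14, 2, 14], 1], [[0, 0, 0], [-6, 0, 13], 1], [[0, 0, 0], [0, 0, 0], 1]])

```text
time_s: 35.4
ee_pos: [0.519, -0.2344, 0.1233]
tcp_rot: [[0.038, 0.999, 0.009], [0.971, -0.04, 0.235], [0.235, 0.0, -0.972]]
wrist_force: [-0.3, 0.7, -1.3]
width: 0.0203
```

```bash
python3 -c "
from h import *
to(*caselip(.525,-.115,.045,-.65));lipw()"
```

```text
t 35.4 p [ 0.519  -0.2344  0.1233] yaw 1.5312 w 0.0203 F [-0.3  0.7 -1.3] q [-0.65  0.29  0.14  1.56  0.19  0.95]
 shift now-tool mm [52.8  2.  -2.3]
 turn [-0.002  -0.8872 -0.01  ]
 shift after-turn mm [ 31.5   2.5 -42.4]
 lip world [ 0.5236 -0.1189  0.1179] pitch deg 13.59
```

Call:
play_rows(increments=[[[0, -0.1, -0.005], [6, 1, 0], 1], [[0, -0.11, 0], [6, 1, 0], 1], [[0, -0.11, 0], [6, 1, -1], 1], [[0, -0.11, 0], [6, 0, -2], 1], [[0, -0.11, 0], [6, 0, -2], 1], [[0, -0.11, 0], [5.5, 0, -3], 1], [[0, -0.11, 0], [5, 0, -3], 1], [[0, -0.11, 0], [5, 0, -4], 1], [[0, 0, 0], [0, 0, -1], 1]])

```text
time_s: 36.3
ee_pos: [0.5228, -0.1735, 0.136]
tcp_rot: [[0.025, 1.0, -0.008], [0.793, -0.025, -0.608], [-0.608, 0.008, -0.794]]
wrist_force: [-0.3, 0.8, -3.0]
width: 0.0199
```

Call:
play_rows(increments=[[[0, 0, 0], [-12, 0, -16], 1], [[0, 0, 0], [-18, 0, -24], 1], [[0, 0, 0], [-18, 0, -24], 1], [[0, 0.11, 0], [-10, 0, -12], 1], [[0, 0.12, 0], [0, 0, -4], 1], [[0, 0.12, 0], [0, 0, -2], 1], [[0, 0.12, 0], [0, 0, -2], 1], [[0, 0.12, 0], [0, 0, -2], 1], [[0, 0.05, 0], [0, 0, -2], 1]])

```text
time_s: 37.2
ee_pos: [0.5213, -0.1599, 0.2552]
tcp_rot: [[0.007, 1.0, 0.021], [1.0, -0.007, 0.026], [0.026, 0.02, -0.999]]
wrist_force: [0.7, -0.7, -2.0]
width: 0.0204
```

```bash
python3 -c "
from h import *
to([.4651,-.4175,.15],Rt(.133));lipw()
im,d=get_image('top');save('top8',im)
im,d=get_image('scene');save('scene18',cv2.resize(im[140:310,190:390],None,fx=3,fy=3,interpolation=cv2.INTER_CUBIC))"
```

```text
t 37.2 p [ 0.5213 -0.1599  0.2552] yaw 1.5639 w 0.0204 F [ 0.7 -0.7 -2. ] q [-0.44  0.1   0.2   1.66  0.03  1.14]
 shift now-tool mm [-260.7  -56.4   97.3]
 turn [-0.0019 -0.0362  1.4305]
 shift after-turn mm [-89.8 247.9 105.2]
 lip world [ 0.5227 -0.0481  0.2258] pitch deg 1.5
```

View pics/top8.png

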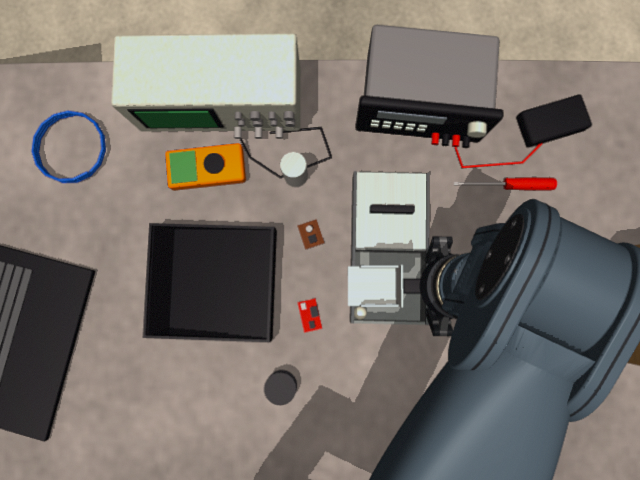

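View pics/scene18.png

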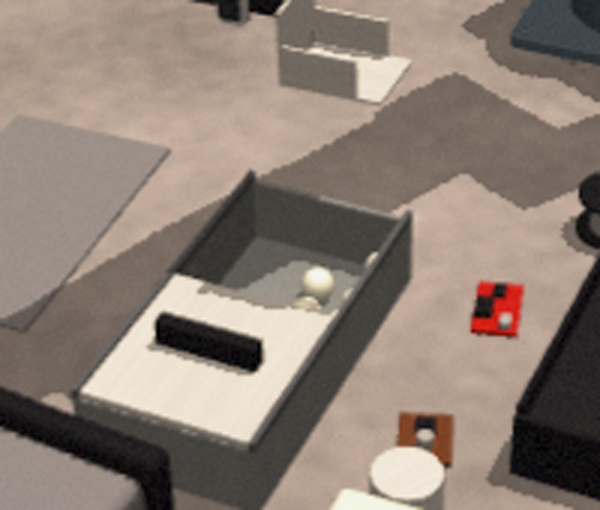

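Call:
play_rows(increments=[[[0, -0.01, 0.14], [0, 0, -1], 1], [[0, -0.01, 0.14], [0, 0, -1], 1], [[0, -0.01, 0.14], [0, 0, -1], 1], [[0, 0, 0.14], [0, 0, -1], 1], [[0, 0, 0.14], [0, 0, -1], 1], [[0, 0, 0.14], [0, 0, -1], 1], [[0, 0, 0.14], [0, 0, -1], 1], [[0, 0, 0.14], [0, 0, -1], 1], [[0, 0, 0.14], [0, 0, -1], 1], [[0, 0, 0.12], [0, 0, -1], 1]])

```text
time_s: 38.3
ee_pos: [0.5185, -0.1522, 0.2693]
tcp_rot: [[0.991, 0.136, 0.017], [0.136, -0.991, -0.011], [0.015, 0.014, -1.0]]
wrist_force: [1.0, 0.4, -0.2]
width: 0.0203
```

```bash
python3 -c "
from h import *
to([.4651,-.4100,.12],Rt(.1))"
```

```text
t 38.3 p [ 0.5185 -0.1522  0.2693] yaw 0.1363 w 0.0203 F [ 1.   0.4 -0.2] q [-0.41  0.08  0.21  1.68 -0.    2.6 ]
 shift now-tool mm [-90.2 246.1 151.3]
 turn [ 0.0134 -0.0157  0.0362]
 shift after-turn mm [-78.8 251.2 149.3]
```

Call:
play_rows(increments=[[[0.01, -0.015, 0.03], [-8, 26, 10], 1], [[0, 0, 0], [-10, 30, 14], 1], [[0, 0, 0], [-10, 30, 14], 1], [[0, 0, 0], [-10, 30, 14], 1], [[0, 0, 0], [-10, 30, 14], 1], [[0, 0, 0], [-10, 30, 14], 1], [[0, 0, 0], [-10, 30, 14], 1], [[0, 0, 0], [-8, 20, 10], 1], [[0, 0, 0], [0, 0, 0], 1]])

```text
time_s: 39.2
ee_pos: [0.4698, -0.3832, 0.1673]
tcp_rot: [[0.993, 0.121, 0.007], [0.121, -0.993, -0.007], [0.007, 0.008, -1.0]]
wrist_force: [-1.5, 0.6, -1.8]
width: 0.0204
```

```bash
python3 -c "
from h import *
to([.465,-.400,.06],Rt(.1))"
```

```text
t 39.2 p [ 0.4698 -0.3832  0.1673] yaw 0.121 w 0.0204 F [-1.5  0.6 -1.8] q [-0.8   0.24  0.19  1.51  0.    2.23]
 shift now-tool mm [ -7.5  15.3 107.4]
 turn [ 0.0078 -0.0066  0.021 ]
 shift after-turn mm [ -6.4  16.3 107.3]
```

Call:
play_rows(increments=[[[0.008, -0.007, 0.02], [-4, 8, 15], 1], [[0, -0.002, 0], [-4, 8, 18], 1], [[0, -0.002, 0], [-2, 0, 18], 1], [[0, -0.002, 0], [-2, 0, 18], 1], [[0, -0.002, 0], [-2, 0, 14], 1], [[0, 0, 0], [0, 0, 0], 1]])

```text
time_s: 39.8
ee_pos: [0.4595, -0.3968, 0.0812]
tcp_rot: [[0.995, 0.104, -0.008], [0.104, -0.995, -0.001], [-0.008, 0.0, -1.0]]
wrist_force: [0.1, 0.5, -2.0]
width: 0.0205
```

```bash
python3 -c "
from h import *
to([.465,-.400,.0354],Rt(.1))"
```

```text
t 39.8 p [ 0.4595 -0.3968  0.0812] yaw 0.1042 w 0.0205 F [ 0.1  0.5 -2. ] q [-0.82  0.28  0.07  1.36 -0.01  2.22]
 shift now-tool mm [ 5.6  3.7 45.7]
 turn [0.0001 0.0083 0.0042]
 shift after-turn mm [ 5.2  3.7 45.8]
```

Call:
play_rows(increments=[[[0, 0.006, 0], [2, 2, 14], 1], [[0, 0, 0], [0, 1, 12], 1], [[0, 0, 0], [0, 0, 10], 1], [[0, 0, 0], [0, 0, 3], 1], [[0, 0, 0], [0, 0, 0], 1]])

```text
time_s: 40.3
ee_pos: [0.4638, -0.3991, 0.0429]
tcp_rot: [[0.994, 0.106, 0.0], [0.106, -0.994, -0.003], [-0.0, 0.003, -1.0]]
wrist_force: [-0.3, 0.3, -1.3]
width: 0.0204
```

```bash
python3 -c "
from h import *
to([.465,-.400,.0354],Rt(.1));print(sense()['tcp_rot'].round(4))
im,d=get_image('scene');save('scene19',cv2.resize(im[160:260,130:260],None,fx=5,fy=5,interpolation=cv2.INTER_CUBIC))"
```

```text
t 40.3 p [ 0.4638 -0.3991  0.0429] yaw 0.1064 w 0.0204 F [-0.3  0.3 -1.3] q [-0.82  0.31  0.02  1.28 -0.    2.22]
 shift now-tool mm [1.1 1.  7.5]
 turn [0.0028 0.     0.0064]
 shift after-turn mm [1.1 1.1 7.5]
[[ 9.943e-01  1.062e-01  3.000e-04]
 [ 1.062e-01 -9.943e-01 -2.800e-03]
 [-0.000e+00  2.800e-03 -1.000e+00]]
```

View pics/scene19.png

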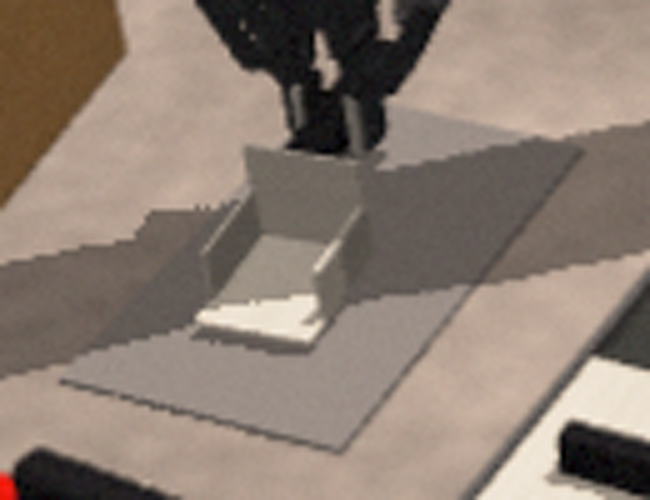

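Above the mat. Lower to contact.

Call:
play_rows(increments=[[[0, 0, 0], [0, 0, 3], 1], [[0, 0, 0], [0, 0, 2.5], 1], [[0, 0, 0], [0, 0, 1], 1]])

```text
time_s: 40.65
ee_pos: [0.4648, -0.4002, 0.0383]
tcp_rot: [[0.994, 0.106, 0.003], [0.106, -0.994, -0.006], [0.002, 0.006, -1.0]]
wrist_force: [-0.1, -0.2, -1.4]
width: 0.0201
```

Call:
play_rows(increments=[[[0, 0, 0], [0, 0, 1.5], 1], [[0, 0, 0], [0, 0, 1], 1]])

```text
time_s: 40.85
ee_pos: [0.465, -0.4006, 0.036]
tcp_rot: [[0.994, 0.106, 0.003], [0.106, -0.994, -0.006], [0.003, 0.007, -1.0]]
wrist_force: [0.2, -0.1, -1.6]
width: 0.0203
```

Call:
play_rows(increments=[[[0, 0, 0], [0, 0, 1.5], 1], [[0, 0, 0], [0, 0, 1], 1]])

```text
time_s: 41.05
ee_pos: [0.465, -0.4009, 0.0352]
tcp_rot: [[0.994, 0.106, 0.004], [0.106, -0.994, -0.007], [0.003, 0.007, -1.0]]
wrist_force: [-2.1, 2.1, 4.6]
width: 0.0206
```

Contact (4.6 N up). Release and rise.

Call:
play_rows(increments=[[[0, 0, 0], [0, 0, 0], 0.3], [[0, 0, 0], [0, 0, 0], 0.1], [[0, 0, 0], [0, 0, -1], -0.2], [[0, 0, 0], [0, 0, -1], -0.5], [[0, 0, 0], [0, 0, -1], -0.5], [[0, 0, 0], [0, 0, -1], -0.5], [[0, 0, 0], [0, 0, -15], -0.5], [[0, 0, 0], [0, 0, -30], -0.5], [[0, 0, 0], [0, 0, -40], -0.5], [[0, 0, 0], [0, 0, -40], -0.5]])

```text
time_s: 42.05
ee_pos: [0.4616, -0.3966, 0.1621]
tcp_rot: [[0.994, 0.106, -0.005], [0.106, -0.994, 0.003], [-0.004, -0.004, -1.0]]
wrist_force: [0.4, -0.8, 0.1]
width: 0.0641
```

```bash
python3 -c "
from h import *
to([.664,-.1325,.17],Rt(1.541))
im,d=get_image('scene');save('scene20',cv2.resize(im[160:260,130:260],None,fx=5,fy=5,interpolation=cv2.INTER_CUBIC))"
```

```text
t 42.05 p [ 0.4616 -0.3966  0.1621] yaw 0.1061 w 0.0641 F [ 0.4 -0.8  0.1] q [-0.82  0.27  0.21  1.52 -0.    2.22]
 shift now-tool mm [ 229.2 -241.2   -8. ]
 turn [-6.2000e-03  1.0000e-03 -1.4349e+00]
 shift after-turn mm [270.  194.5  -7.9]
```

View pics/scene20.png

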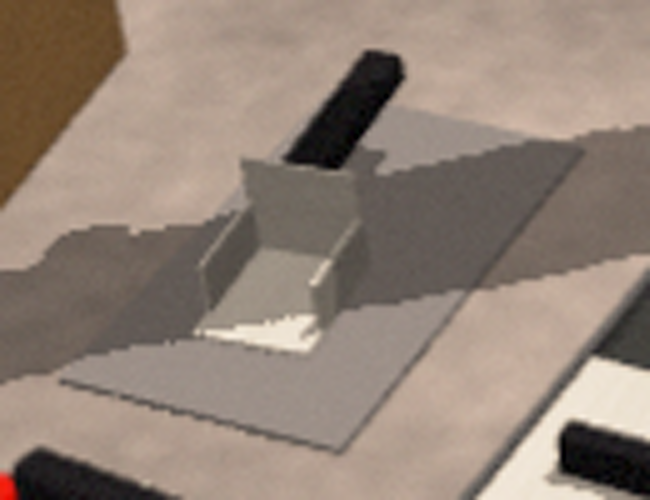

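Call:
play_rows(increments=[[[0, 0, -0.138], [0, 0, -3], -1], [[0, 0, -0.138], [0, 0, -3], -1], [[0, 0, -0.138], [0, 0, -3], -1], [[0, 0, -0.138], [0, 0, -3], -1], [[0, 0, -0.138], [0, 0, -3], -1], [[0, 0, -0.138], [0, 0, -3], -1], [[0, 0, -0.138], [0, 0, -3], -1], [[0, 0, -0.138], [0, 0, -3], -1], [[0, 0, -0.138], [0, 0, -3], -1], [[0, 0, -0.138], [0, 0, -3], -1]])

```text
time_s: 43.1
ee_pos: [0.4676, -0.4027, 0.2224]
tcp_rot: [[0.028, 0.999, 0.023], [0.999, -0.028, -0.026], [-0.026, 0.023, -0.999]]
wrist_force: [0.8, -0.3, 0.7]
width: 0.0855
```

```bash
python3 -c "
from h import *
to([.664,-.1325,.17],Rt(1.541))"
```

```text
t 43.1 p [ 0.4676 -0.4027  0.2224] yaw 1.5425 w 0.0855 F [ 0.8 -0.3  0.7] q [-0.82  0.25  0.31  1.59 -0.    0.78]
 shift now-tool mm [277.  187.5  49.7]
 turn [0.0234 0.0256 0.0018]
 shift after-turn mm [276.  188.2  52.4]
```

Call:
play_rows(increments=[[[0.023, 0.025, 0], [20, 14, 0], -1], [[0, 0, 0], [30, 20, 3], -1], [[0, 0, 0], [32, 22, 5], -1], [[0, 0, 0], [32, 22, 5], -1], [[0, 0, 0], [32, 22, 5], -1], [[0, 0, 0], [32, 22, 5], -1], [[0, 0, 0], [32, 22, 5], -1], [[0, 0, 0], [30, 20, 5], -1], [[0, 0, 0], [20, 13, 5], -1], [[0, 0, 0], [0, 0, 0], -1]])

```text
time_s: 44.1
ee_pos: [0.661, -0.1416, 0.1957]
tcp_rot: [[0.03, 0.999, 0.015], [0.999, -0.03, -0.01], [-0.01, 0.015, -1.0]]
wrist_force: [-0.6, 0.1, -0.8]
width: 0.0851
```

```bash
python3 -c "
from h import *
to([.664,-.1325,.12],Rt(1.541))
im,d=get_image('scene');save('scene21',cv2.resize(im[140:310,150:390],None,fx=3,fy=3,interpolation=cv2.INTER_CUBIC))
im,d=get_image('top');save('top9',im)"
```

```text
t 44.1 p [ 0.661  -0.1416  0.1957] yaw 1.5405 w 0.0851 F [-0.6  0.1 -0.8] q [-0.31  0.43  0.48  1.6  -0.01  1.29]
 shift now-tool mm [10.   1.6 75.6]
 turn [ 0.0155  0.0098 -0.0004]
 shift after-turn mm [ 9.2  2.8 75.7]
```

View pics/scene21.png

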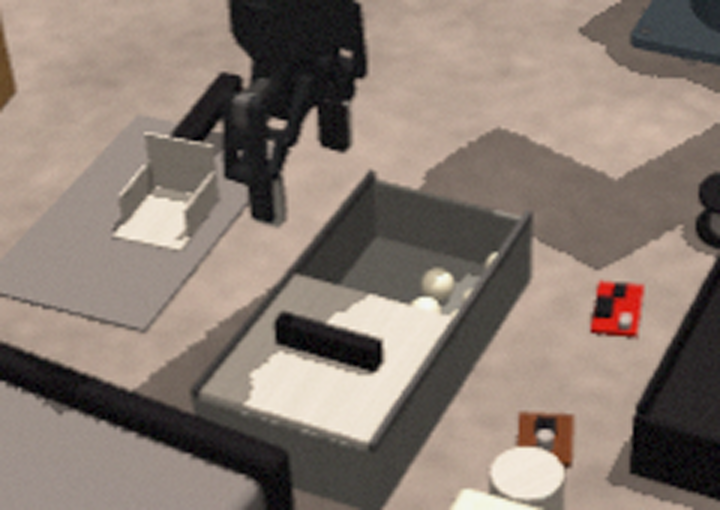

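View pics/top9.png

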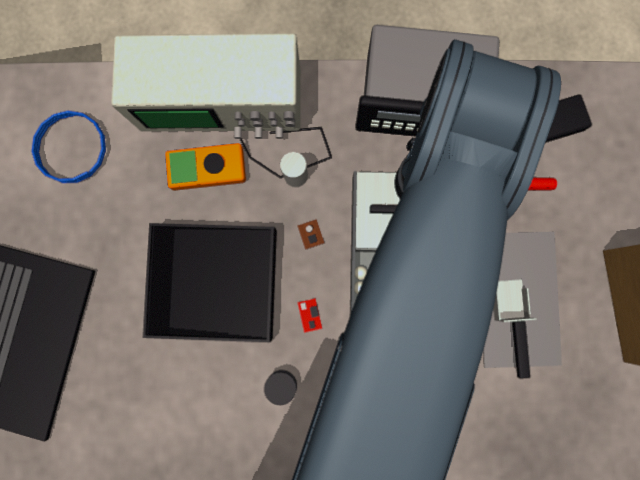

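Call:
play_rows(increments=[[[0.015, 0.01, 0], [5, 1, 15], -1], [[0, 0, 0], [4, 1, 20], -1], [[0, 0, 0], [0, 0, 20], -1], [[0, 0, 0], [0, 0, 20], -1], [[0, 0, 0], [0, 0, 15], -1], [[0, 0, 0], [0, 0, 5], -1], [[0, 0, 0], [0, 0, 0], -1]])

```text
time_s: 44.9
ee_pos: [0.6594, -0.1444, 0.0978]
tcp_rot: [[0.046, 0.999, -0.001], [0.999, -0.046, -0.002], [-0.002, -0.001, -1.0]]
wrist_force: [-0.5, 0.7, 0.7]
width: 0.0855
```

```bash
python3 -c "
from h import *
to([.664,-.1325,.074],Rt(1.541))"
```

```text
t 44.9 p [ 0.6594 -0.1444  0.0978] yaw 1.5246 w 0.0855 F [-0.5  0.7  0.7] q [-0.31  0.45  0.31  1.43 -0.    1.3 ]
 shift now-tool mm [12.1  4.1 23.8]
 turn [-0.0009  0.0017 -0.0164]
 shift after-turn mm [12.   4.3 23.8]
```

Call:
play_rows(increments=[[[0, 0, -0.016], [7, 3, 10], -1], [[0, 0, 0], [5, 1, 8], -1], [[0, 0, 0], [1, 0, 3], -1], [[0, 0, 0], [0, 0, 0], -1]])

```text
time_s: 45.3
ee_pos: [0.6652, -0.1318, 0.0771]
tcp_rot: [[0.03, 1.0, 0.002], [1.0, -0.03, -0.002], [-0.002, 0.002, -1.0]]
wrist_force: [-0.1, 0.6, -0.2]
width: 0.0852
```

```bash
python3 -c "
from h import *
to([.664,-.1325,.074],Rt(1.541))"
```

```text
t 45.3 p [ 0.6652 -0.1318  0.0771] yaw 1.5405 w 0.0852 F [-0.1  0.6 -0.2] q [-0.29  0.46  0.29  1.39 -0.    1.31]
 shift now-tool mm [-0.7 -1.1  3.1]
 turn [ 0.0021  0.0022 -0.0005]
 shift after-turn mm [-0.7 -1.1  3.1]
```

Call:
play_rows(increments=[[[0, 0, 0], [-0.5, -1, 1], 1], [[0, 0, 0], [0, 0, 0], 1], [[0, 0, 0], [0, 0, 0], 1], [[0, 0, 0], [0, 0, 0], 1], [[0, 0, 0], [0, 0, 0], 1], [[0, 0, 0], [0, 0, 0], 1], [[0, 0, 0], [0, 0, 0], 1], [[0, 0, 0], [0, 0, 0], 1]], force=25)

```text
time_s: 46.1
ee_pos: [0.6635, -0.1323, 0.0782]
tcp_rot: [[0.029, 1.0, 0.001], [1.0, -0.029, -0.003], [-0.003, 0.002, -1.0]]
wrist_force: [-0.4, 0.8, 0.9]
width: 0.0132
```

Call:
play_rows(increments=[[[0, 0, 0], [0, -5, 0], 1], [[0, 0, 0], [0, -15, 0], 1], [[0, 0, 0], [0, -15, 0], 1], [[0, 0, 0], [0, -15, 0], 1], [[0, 0, 0], [0, -15, 0], 1], [[0, 0, 0], [0, -15, 0], 1]])

```text
time_s: 46.7
ee_pos: [0.5873, -0.1306, 0.0781]
tcp_rot: [[0.028, 0.999, 0.016], [1.0, -0.028, -0.005], [-0.005, 0.016, -1.0]]
wrist_force: [2.3, 0.5, -0.1]
width: 0.0129
```

```bash
python3 -c "
from h import *
to([.526,-.128,.078],Rt(1.541))"
```

```text
t 46.7 p [ 0.5873 -0.1306  0.0781] yaw 1.5429 w 0.0129 F [ 2.3  0.5 -0.1] q [-0.33  0.25  0.02  1.32  0.    1.27]
 shift now-tool mm [  0.9 -61.3  -0.8]
 turn [0.016  0.0046 0.0019]
 shift after-turn mm [  0.8 -61.4   0.1]
```

Call:
play_rows(increments=[[[0.01, 0, 0], [0, -15, 0], 1], [[0, 0, 0], [0, -15, 0], 1], [[0, 0, 0], [0, -12, 0], 1], [[0, 0, 0], [0, -8, 0], 1], [[0, 0, 0], [0, -5, 0], 1]])

```text
time_s: 47.2
ee_pos: [0.5314, -0.1294, 0.0782]
tcp_rot: [[0.028, 1.0, 0.014], [1.0, -0.028, -0.006], [-0.006, 0.014, -1.0]]
wrist_force: [1.6, -0.5, -1.3]
width: 0.0135
```

Call:
play_rows(increments=[[[0, 0, 0], [0, -5, 0], 1], [[0, 0, 0], [0, -4, 0], 1]])

```text
time_s: 47.4
ee_pos: [0.5254, -0.1293, 0.0782]
tcp_rot: [[0.028, 0.999, 0.022], [1.0, -0.028, -0.006], [-0.005, 0.022, -1.0]]
wrist_force: [14.8, -0.8, -10.6]
width: 0.0132
```

Call:
play_rows(increments=[[[0, 0, 0], [0, -4, 0], 1]])

```text
time_s: 47.5
ee_pos: [0.5255, -0.1293, 0.0782]
tcp_rot: [[0.027, 0.999, 0.031], [1.0, -0.027, -0.006], [-0.005, 0.031, -1.0]]
wrist_force: [12.6, 0.5, -9.0]
width: 0.0128
```

Stop reached (travel .6636→.5255 = 138 mm). Release.

Call:
play_rows(increments=[[[0.028, 0, 0], [0, 0, 0], 0.2], [[0, 0, 0], [0, 0, 0], 0.0], [[0, 0, 0], [0, 0, -1], -0.3], [[0, 0, 0], [0, 0, -20], -0.3], [[0, 0, 0], [0, 0, -30], -0.3], [[0, 0, 0], [0, 0, -30], -0.3], [[0, 0, 0], [0, -30, -30], -1], [[0, 0, 0], [0, -40, -30], -1], [[0, 0, 0], [0, -40, -20], -1], [[0, 0, 0], [0, -40, 0], -1]])

```text
time_s: 48.5
ee_pos: [0.37, -0.1238, 0.2432]
tcp_rot: [[0.026, 1.0, -0.005], [1.0, -0.026, -0.004], [-0.004, -0.005, -1.0]]
wrist_force: [-0.7, -1.0, 0.3]
width: 0.0856
```

```bash
python3 -c "
from h import *
to()
im,d=get_image('scene');save('scene22',im)
im,d=get_image('top');save('top10',im);np.save('top10d.npy',d)
save('top10s',cv2.resize(im[220:390,440:580],None,fx=3.5,fy=3.5,interpolation=cv2.INTER_CUBIC))"
```

```text
t 48.5 p [ 0.37   -0.1238  0.2432] yaw 1.5449 w 0.0856 F [-0.7 -1.   0.3] q [-0.49 -0.29 -0.19  1.68 -0.01  1.11]
```

View pics/scene22.png

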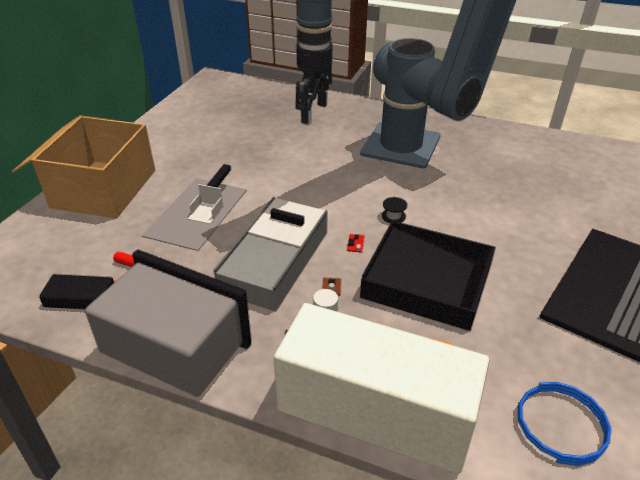

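View pics/top10.png

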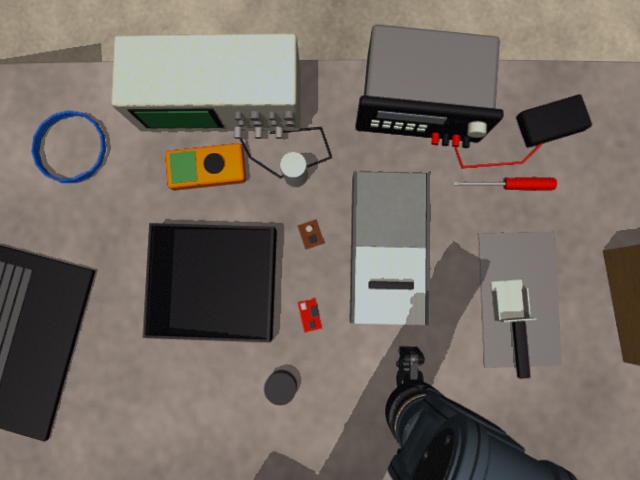

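View pics/top10s.png

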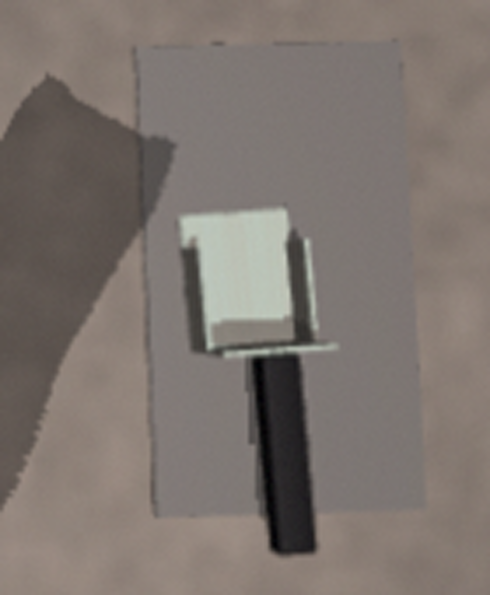

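```bash
python3 -c "
from h import *
P=[world('top',440+a/3.5,220+b/3.5,z=.0055).round(3) for a,b in [(180,218),(287,208)]];print(P)
print(job.sign_off())"
```

```text
[array([ 0.531, -0.332,  0.006]), array([ 0.537, -0.392,  0.006])]
the job is handed in; nothing more can be done
None
```

I did the whole job in the order asked and handed it in at about 48 s of robot time.

- **Cover:** I slid it open to its end stop before scooping. At the end I slid it shut to the other stop; the grip travelled 138 mm between the two stops, which is the full stroke.
- **Balls:** Five were present. I scooped them in three trips (2, 2 and 1) and tipped them into the compartment. The final pictures show the bin empty and no ball loose on the bench. I counted four balls in the compartment after the second trip. I saw the fifth in the pan, then the pan empty after tipping, but never had all five clearly in one picture before the cover was shut.
- **Scoop:** I set it down flat on the mat. Between my release and the next picture it had moved about 3–4 cm, which looks like the announced knock. It was still flat with the whole pan on the mat, so I left it there; only the end of the handle overhangs the mat's edge.
- **Other things:** By eye the bystanders are where they were at the start, though I did not measure them. The highest wrist force I saw in the readings was about 23 N.

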